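# Pin the cultivator tines to the tool bar

## Robot

A 6-joint arm with a two-finger parallel gripper is mounted at the origin on the work surface. World frame = base frame: x ahead of the robot, y to its left, z up, the work surface at z = 0. Lengths are in m, angles in rad, forces in N, time in s.
With the tool pointing down it reaches from about 0.25 to 0.725 m from the base axis. Payload 4 kg.
Tool frame: the origin (TCP) lies at the very end of the fingers, on their centre line; the grasp point (between the pads) lies 19 mm behind it; x points along the fingers, z is the direction in which the jaws open and shut, and the axes are right-handed (so a half turn about x gives the same grasp; the last joint's range is limited). The gripper opens to 85 mm and grips with 20 to 120 N. Pads are 22 mm wide; open, the fingers measure 114 mm over their backs; the gripper's body (76 mm by 85 mm) begins 54 mm behind the grasp point. The pads swing forward as they close: fully open they stand 13 mm farther back than shut.
Start: joints at [-1.16, 0.241, 0.005, 1.335, 0, 1.571], TCP at [0.2, -0.458, 0.231] pointing down, gripper open.
Joint ranges: [-2.72, 2.72], [-1.05, 1.87], [-1.09, 1.28], [-1.99, 2.15], [-1.42, 1.44], [-3.14, 3.14]. Speed limits (rad/s): [2.79, 2.79, 3.14, 3.14, 3.14, 3.14].

## Interface

Orientations are given as a unit quaternion [x, y, z, w].
In Python, from workcell import bot gives the robot as it stands.
- The arm moves only by the tool step_arm, never from a script. Its argument "series" is a list of rows, each an object of numbers: "x", "y", "z": the shift along the world's x, y, z in cm; "twist": the turn about the world's z in degrees; "jaw": the finger opening in cm, from 0 to 8.54. In form: [{"x": .., "y": .., "z": .., "twist": .., "jaw": ..}, ...]. A call has 1 to 10 rows; each row is the pose to reach, as a shift and turn from the pose measured when the call began; what a row does not reach only later rows make up. A row lasts 1/12 s, in which the tool goes at most 41.7 mm and 7.16 degrees, less where a joint would pass 70% of its speed; a pose out of reach is approached as far as the arm can. A call with a gripper value outside its range is refused whole. The fingers move at their own pace and stop on an object; the grip force is fixed at half the most. Time passes only in rows, so rows that repeat a pose let the fingers close. It gives the time, the measured TCP pose, the force and the opening at its end, in the units of the state.
- bot.get_obs(): the state, without advancing time (a new reading comes with each control period).
- bot.camera(name): name is "scene" or "top"; returns (picture, depth): 400x640x3 uint8, red, green, blue; 400x640 float32, m along the optical axis (not along the pixel's ray), 0 where there is no reading.
- bot.camera_info(name): a dict with "camera_matrix" (3x3 intrinsics, pixels), "R" (3x3) and "t" (3): a world point X has camera coordinates R X + t. Camera axes: x right, y down, z forward; pixel columns grow to the right and rows downward; lengths in m; the calibration is good to about 2 mm. A picture is of the moment at which its call begins. camera_info takes no time and is no camera call.
- bot.job_done(): hands the job in, once; it reports no verdict.
The state is a dict: "clock": time; "joint_pos": joint angles; "joint_vel": joint speeds; "tau": joint torques, N m; "eef_pos": TCP position; "tool_rot": TCP orientation; "ft_force": force on the tool from outside, world axes, zero at the start; "ft_torque": the same for the moment, N m; "grip_width": finger opening in m.
Only numpy, scipy, OpenCV 4.12 (cv2) and the standard library are available. Lean on these libraries where they do the work, as an engineer would, in place of code of your own. Each camera call takes 0.05 s, during which the arm holds its last target.

## Task

Fit every tine that lies on the table to the tool bar: lay it flat in the bracket of its own colour with the blade pointing outwards, push one of the loose pins fully home down through the tine's eye and the bracket, and turn that bracket's turnbutton shut over the pin head. Do not disturb the grease tin, the wrench or the tape roll; brackets without a tine and spare pins need nothing.

Things in the scene. Friction and masses are not known exactly. Their poses are not given: they have to be found in the camera images.
- toolbar: Grey steel tool bar fixed on the table: a box beam 44 x 340 mm, top 68 mm above the table, three alike channel brackets on its -x side, marked by coloured cheeks and turnbuttons: red at y = -110, yellow at 0, blue at +110 mm. Origin: on the table below the yellow bracket's hole; x points from the brackets across the beam, y along the beam, z up.
- bracket_red_hole (a point): Upper mouth of the vertical 15 mm through hole in the red bracket's floor, 60 mm above the table; axes as the tool bar's. The bracket is a level channel, open above and at its -x end, from 100 mm before the hole to the beam's face 23.5 mm behind it, 34 mm wide between cheeks 8 mm high with flared lips to 15 mm. Floor 14 mm thick, free space below.
- tine_red: Red cultivator tine (None if absent), about 0.3 kg, loose on the table: flat bar 30 mm wide, 10 thick, x = -92 to 82 mm; eye at the +x end, steel blade at the -x end; on top an upright rib, 14 mm thick in y, 50 long, 10 to 34 mm above the underside, to pinch from above. Origin: underside below mid-rib, z up. Fitted: in the red bracket, x along the bar's x.
- tine_red_eye (a point): Centre of the 18 mm through eye of the red tine, at its underside, 62 mm from its origin along x; the bar's end is 20 mm further on. Axes as the tine's.
- keeper_red (a joint): Turnbutton of the red bracket, rad: 0 = shut, arm over the hole pointing along the bar's -y; grows anticlockwise seen from above, stop at 1.55, starts 1.15 to 1.45, clear of the bracket. Vertical axis on a post 44 mm from the hole on the bar's +y side. Stays where left (friction 0.04 N m). Arm underside 99 mm above the table, 3 mm over a pin fully home; a proud pin blocks it.
- keeper_red_tip (a point): Point under the red turnbutton's arm, 44 mm from its axis: over the hole when shut; y in line with the arm. Arm 16 mm wide, 7 thick, from 12 mm behind the axis to 58 beyond. On top, centred on the axis, an upright thumb wing 10 mm thick, 36 long in line with the arm, 106 to 125 mm above the table, to pinch from above and turn.
- bracket_yellow_hole (a point): Upper mouth of the vertical 15 mm through hole in the yellow bracket's floor, 60 mm above the table; axes as the tool bar's. The bracket is a level channel, open above and at its -x end, from 100 mm before the hole to the beam's face 23.5 mm behind it, 34 mm wide between cheeks 8 mm high with flared lips to 15 mm. Floor 14 mm thick, free space below.
- tine_yellow: Yellow cultivator tine (None if absent), about 0.3 kg, loose on the table: flat bar 30 mm wide, 10 thick, x = -92 to 82 mm; eye at the +x end, steel blade at the -x end; on top an upright rib, 14 mm thick in y, 50 long, 10 to 34 mm above the underside, to pinch from above. Origin: underside below mid-rib, z up. Fitted: in the yellow bracket, x along the bar's x.
- tine_yellow_eye (a point): Centre of the 18 mm through eye of the yellow tine, at its underside, 62 mm from its origin along x; the bar's end is 20 mm further on. Axes as the tine's.
- keeper_yellow (a joint): Turnbutton of the yellow bracket, rad: 0 = shut, arm over the hole pointing along the bar's -y; grows anticlockwise seen from above, stop at 1.55, starts 1.15 to 1.45, clear of the bracket. Vertical axis on a post 44 mm from the hole on the bar's +y side. Stays where left (friction 0.04 N m). Arm underside 99 mm above the table, 3 mm over a pin fully home; a proud pin blocks it.
- keeper_yellow_tip (a point): Point under the yellow turnbutton's arm, 44 mm from its axis: over the hole when shut; y in line with the arm. Arm 16 mm wide, 7 thick, from 12 mm behind the axis to 58 beyond. On top, centred on the axis, an upright thumb wing 10 mm thick, 36 long in line with the arm, 106 to 125 mm above the table, to pinch from above and turn.
- bracket_blue_hole (a point): Upper mouth of the vertical 15 mm through hole in the blue bracket's floor, 60 mm above the table; axes as the tool bar's. The bracket is a level channel, open above and at its -x end, from 100 mm before the hole to the beam's face 23.5 mm behind it, 34 mm wide between cheeks 8 mm high with flared lips to 15 mm. Floor 14 mm thick, free space below.
- tine_blue: Blue cultivator tine (None if absent), about 0.3 kg, loose on the table: flat bar 30 mm wide, 10 thick, x = -92 to 82 mm; eye at the +x end, steel blade at the -x end; on top an upright rib, 14 mm thick in y, 50 long, 10 to 34 mm above the underside, to pinch from above. Origin: underside below mid-rib, z up. Fitted: in the blue bracket, x along the bar's x.
- tine_blue_eye (a point): Centre of the 18 mm through eye of the blue tine, at its underside, 62 mm from its origin along x; the bar's end is 20 mm further on. Axes as the tine's.
- keeper_blue (a joint): Turnbutton of the blue bracket, rad: 0 = shut, arm over the hole pointing along the bar's -y; grows anticlockwise seen from above, stop at 1.55, starts 1.15 to 1.45, clear of the bracket. Vertical axis on a post 44 mm from the hole on the bar's +y side. Stays where left (friction 0.04 N m). Arm underside 99 mm above the table, 3 mm over a pin fully home; a proud pin blocks it.
- keeper_blue_tip (a point): Point under the blue turnbutton's arm, 44 mm from its axis: over the hole when shut; y in line with the arm. Arm 16 mm wide, 7 thick, from 12 mm behind the axis to 58 beyond. On top, centred on the axis, an upright thumb wing 10 mm thick, 36 long in line with the arm, 106 to 125 mm above the table, to pinch from above and turn.
- rack: Wooden pin rack fixed on the table, 50 x 185 x 45 mm, with four holes in a row along its y, 45 mm apart (at -67.5, -22.5, 22.5, 67.5 mm). Origin: centre of its underside, z up.
- pin0: Loose retaining pin, about 70 g, at the start upright in the rack. All four are alike. Steel shaft 12 mm thick, 38 mm long with a tapered tip, collar 28 mm wide and 4 mm thick, and above it a round black knob 16 mm wide and 22 mm high to hold it by. Origin: centre of the collar's underside (shaft from 0 to -38 mm, knob from 4 to 26 mm); z up along the knob.
- pin1: Loose retaining pin, about 70 g, at the start upright in the rack. All four are alike. Steel shaft 12 mm thick, 38 mm long with a tapered tip, collar 28 mm wide and 4 mm thick, and above it a round black knob 16 mm wide and 22 mm high to hold it by. Origin: centre of the collar's underside (shaft from 0 to -38 mm, knob from 4 to 26 mm); z up along the knob.
- pin2: Loose retaining pin, about 70 g, at the start upright in the rack. All four are alike. Steel shaft 12 mm thick, 38 mm long with a tapered tip, collar 28 mm wide and 4 mm thick, and above it a round black knob 16 mm wide and 22 mm high to hold it by. Origin: centre of the collar's underside (shaft from 0 to -38 mm, knob from 4 to 26 mm); z up along the knob.
- pin3: Loose retaining pin, about 70 g, at the start upright in the rack. All four are alike. Steel shaft 12 mm thick, 38 mm long with a tapered tip, collar 28 mm wide and 4 mm thick, and above it a round black knob 16 mm wide and 22 mm high to hold it by. Origin: centre of the collar's underside (shaft from 0 to -38 mm, knob from 4 to 26 mm); z up along the knob.
- grease_tin: Green grease tin, 64 mm wide, 75 mm high; bystander, not needed. Origin: centre of its underside.
- wrench: Steel wrench, 170 mm long, lying flat; bystander, not needed. Origin: centre of its underside.
- tape_roll: Grey roll, 90 mm wide, 24 mm high; bystander, not needed. Origin: centre of its underside.
Not all that is in view belongs to the job. What is shaped like the tine_red but pink is not meant. What is shaped like the tine_yellow but green or white is not meant.

How it is judged:
By the outcome, as a careful person would: the job done as asked, in the order asked, and still so for the second after the job is handed in, with the robot touching nothing.
Of tine_red, tine_yellow, tine_blue only 2 to 3 are there at a start; the rules pass over those that are not, and their reading is None.
At some moment in a run one of tine_red, tine_yellow, tine_blue may be knocked a few centimetres aside while the robot is not near it.
It also fails if it takes over 210 s, if anything falls off the work surface, if the arm or the gripper's body presses on something with over 40 N, if the wrist force passes 120 N, or if a joint passes its speed limit or range.

## Working session

There is one attempt and no reset: what is moved stays moved. The work goes in short steps, Python scripts to look and compute and a tool call to move; the robot and the scene stay as the last step left them, time stands still between calls to the robot, and variables do not carry over. Pictures are saved under pics/ and viewed, and the job is handed in when it is done.

Besides the shell and the picture viewer there is one more tool, called after ">>>" by a JSON object that holds its "method" and its "body", one argument or row to a line. step_arm: Moves the arm, as the interface text tells. Its arguments: {"type":"object","properties":{"series":{"type":"array","items":{"type":"object","properties":{"x":{"type":"number"},"y":{"type":"number"},"z":{"type":"number"},"twist":{"type":"number"},"jaw":{"type":"number"}}}}},"required":["series"]}

```bash
ls; mkdir -p pics
cat > h.py <<'E'
import numpy as np, cv2
from workcell import bot
def cam(n):
    p,d=bot.camera(n); i=bot.camera_info(n)
    return p,d,np.array(i["camera_matrix"]),np.array(i["R"]),np.array(i["t"])
def ray(u,v,z,K,R,t):
    "pixel -> world point on plane z"
    c=-R.T@t; d=R.T@np.linalg.inv(K)@np.array([u,v,1.])
    return c+d*(z-c[2])/d[2]
def pt(u,v,d,K,R,t):
    return R.T@(np.linalg.inv(K)@np.array([u,v,1.])*d-t)
def proj(X,K,R,t):
    q=K@(R@np.asarray(X,float)+t); return q[:2]/q[2]
def save(n,p): cv2.imwrite("pics/"+n,cv2.cvtColor(p,cv2.COLOR_RGB2BGR))
E
python3 - <<'E'
from h import *
o=bot.get_obs(); print({k:np.round(v,3) for k,v in o.items()})
for n in ("scene","top"):
    p,d,K,R,t=cam(n); save(n+"0.png",p); print(n,K,R.round(3),t.round(3),(-R.T@t).round(3))
    np.savez("pics/"+n+"0.npz",p=p,d=d,K=K,R=R,t=t)
E
```

```text
pics
{'clock': np.float64(0.0), 'joint_pos': array([-1.16 ,  0.241,  0.004,  1.335, -0.   ,  1.571]), 'joint_vel': array([ 0.   , -0.   , -0.001,  0.003, -0.   , -0.001]), 'tau': array([-0.0000e+00, -3.7232e+01,  2.5241e+01,  1.7000e-02, -0.0000e+00,
        0.0000e+00]), 'eef_pos': array([ 0.199, -0.458,  0.23 ]), 'tool_rot': array([ 0.388,  0.592, -0.387,  0.591]), 'ft_force': array([-0.031,  0.72 ,  0.225]), 'ft_torque': array([-0.067, -0.012, -0.027]), 'grip_width': np.float64(0.085)}
scene [[414.19984103   0.         322.51053627]
 [  0.         414.19984103 201.23154442]
 [  0.           0.           1.        ]] [[-0.082  0.997 -0.01 ]
 [ 0.609  0.043 -0.792]
 [-0.789 -0.071 -0.611]] [ 0.011 -0.298  1.878] [1.664 0.136 0.91 ]
top [[513.13326883   0.         317.61867092]
 [  0.         513.13326883 208.60648372]
 [  0.           0.           1.        ]] [[ 0.005 -1.    -0.003]
 [-0.987 -0.005 -0.163]
 [ 0.163  0.004 -0.987]] [0.05  0.627 1.679] [0.345 0.046 1.759]
```

View pics/scene0.png

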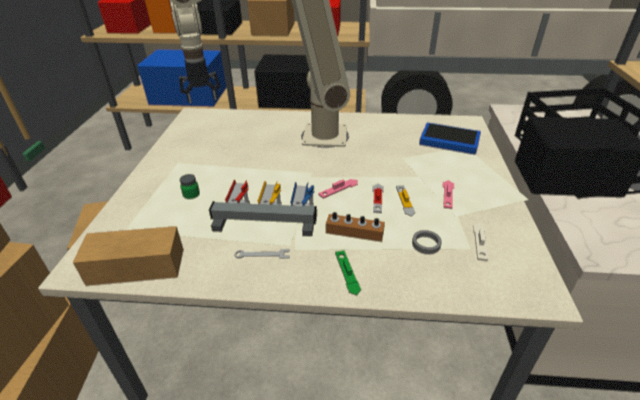

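View pics/top0.png

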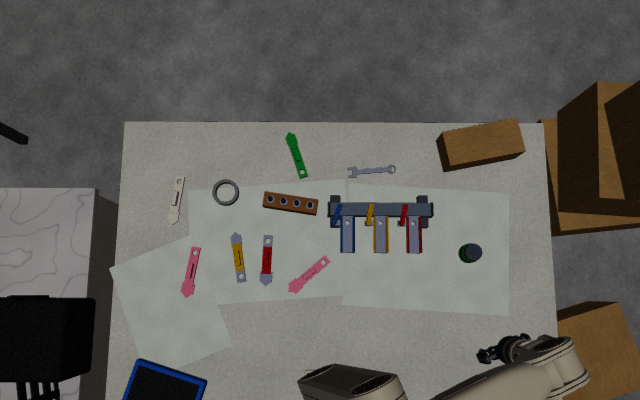

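Run:
```python
from h import *
z=np.load("pics/top0.npz"); p=z["p"]
c=p[180:300,170:330]; save("c1.png",cv2.resize(c,None,fx=5,fy=5,interpolation=cv2.INTER_CUBIC))
c=p[180:270,310:450]; save("c2.png",cv2.resize(c,None,fx=5.5,fy=5.5,interpolation=cv2.INTER_CUBIC))
d=z["d"];K,R,t=z["K"],z["R"],z["t"]
for u,v in [(380,209),(267,258),(238,258),(290,203),(270,198),(380,240),(200,330),(470,252)]:
    print(u,v,pt(u,v,d[v,u],K,R,t).round(3))
```

```text
380 209 [ 0.624 -0.155  0.064]
267 258 [0.461 0.223 0.034]
238 258 [0.46  0.32  0.035]
290 203 [0.647 0.148 0.041]
270 198 [0.659 0.213 0.068]
380 240 [ 0.521 -0.154  0.059]
200 330 [0.222 0.444 0.004]
470 252 [ 0.48  -0.444  0.085]
```

View pics/c1.png

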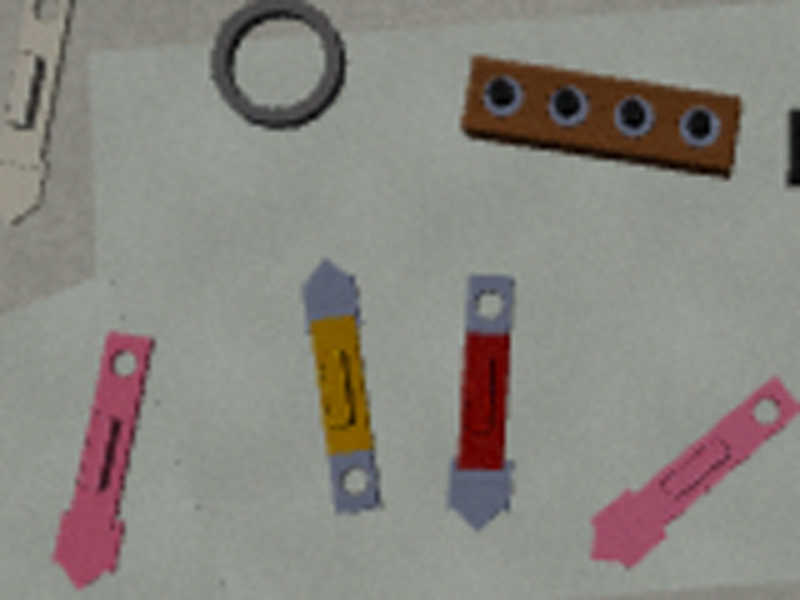

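View pics/c2.png

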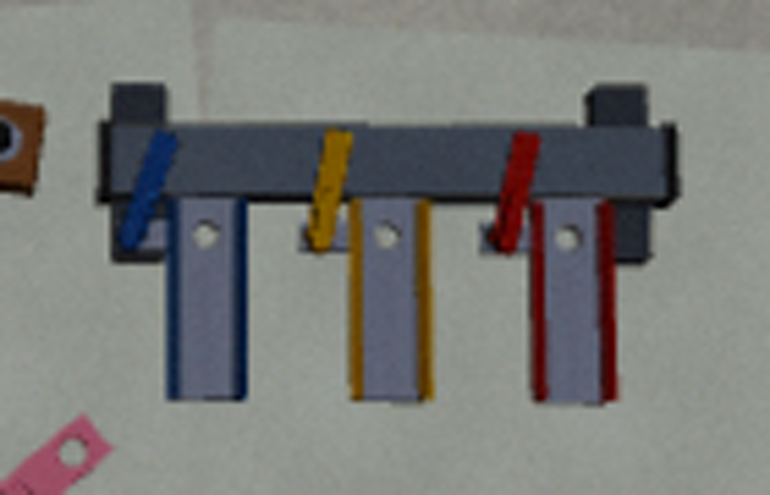

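```bash
cat > m.py <<'E'
from h import *
def avg(n,k=4):
    P=[];D=[]
    for _ in range(k):
        p,d,K,R,t=cam(n); P.append(p.astype(np.float32)); D.append(d)
    return np.mean(P,0).clip(0,255).astype(np.uint8),np.median(D,0),K,R,t
S=6
def up(p): return cv2.resize(p,None,fx=S,fy=S,interpolation=cv2.INTER_CUBIC)
def full(q): return (np.asarray(q,float)+.5)/S-.5   # upscaled px -> native px
def comps(mask,amin):
    n,l,st,c=cv2.connectedComponentsWithStats(mask.astype(np.uint8))
    return [(l==i,st[i],c[i]) for i in range(1,n) if st[i,4]>amin]
E
python3 - <<'E'
from m import *
for n in ("top","scene"):
    p,d,K,R,t=avg(n); np.savez("pics/%s1.npz"%n,p=p,d=d,K=K,R=R,t=t)
    h=cv2.cvtColor(up(p),cv2.COLOR_RGB2HSV).astype(int); H,Sa,V=h[...,0],h[...,1],h[...,2]
    for nm,m in dict(red=((H<5)|(H>174))&(Sa>150),yel=(H>15)&(H<30)&(Sa>130),blue=(H>105)&(H<125)&(Sa>130)).items():
        for mm,st,c in comps(m&(V>50),300):
            ys,xs=np.nonzero(mm); r=cv2.minAreaRect(np.c_[xs,ys].astype(np.float32))
            print(n,nm,st[4]/S/S,full(c).round(2),"rect",full(r[0]).round(2),(np.array(r[1])/S).round(1),round(r[2],1))
E
```

```text
top red 168.63888888888889 [405.   222.19] rect [403.49 227.97] [48.7  9.6] 88.8
top red 88.33333333333333 [420.01 233.78] rect [420.14 234.17] [35.9  2.9] 88.5
top red 222.91666666666666 [266.42 259.97] rect [266.41 259.84] [ 8.7 27. ] 3.6
top yel 2016.0833333333333 [607.73 143.42] rect [611.15 140.09] [ 37.1 116.4] 3.8
top yel 1834.5833333333333 [574.19 190.42] rect [590.14 170.79] [119.5  80.7] 79.7
top yel 2584.6944444444443 [483.19 141.37] rect [483.24 141.52] [34.9 78. ] 78.9
top yel 107.83333333333333 [369.36 213.82] rect [369.29 214.28] [ 5.5 22.7] 10.3
top yel 79.38888888888889 [374.26 234.05] rect [374.25 233.92] [36.7  2.2] 89.6
top yel 88.08333333333333 [386.75 234.21] rect [386.84 233.84] [36.5  2.8] 89.4
top yel 241.2222222222222 [237.84 256.49] rect [237.81 256.49] [27.2  9.4] 82.4
top yel 5178.305555555556 [604.   351.28] rect [601.84 353.18] [91.5 69.1] 70.5
top blue 104.6111111111111 [336.47 213.76] rect [336.42 214.09] [ 5.3 22.3] 18.9
top blue 62.30555555555555 [341.09 233.7 ] rect [340.83 233.67] [36.2  2.2] 90.0
top blue 47.25 [353.38 232.97] rect [353.33 233.91
[... 2565 characters left out ...]
444445 [ 55.67 395.47] rect [ 55.83 395.5 ] [5.2 4.5] 90.0
scene yel 25.38888888888889 [ 47.44 396.07] rect [ 47.46 396.24] [9.3 6.2] 29.5
scene yel 17.88888888888889 [ 62.7  397.28] rect [ 63.41 397.37] [ 4.3 10.9] 85.8
scene blue 2592.9444444444443 [169.92  79.79] rect [176.6   76.93] [79.8 54.8] 1.0
scene blue 516.4166666666666 [215.04  67.24] rect [215.32  73.54] [50.7 17.8] 79.2
scene blue 32.63888888888889 [211.93  80.62] rect [212.13  80.46] [9.1 4.7] 42.1
scene blue 40.72222222222222 [185.27  84.01] rect [184.95  83.93] [5.6 9.7] 24.6
scene blue 580.4166666666666 [449.11 142.51] rect [449.59 137.48] [57.4 22.5] 9.7
scene blue 51.5 [307.69 194.08] rect [307.72 194.71] [ 6.7 19.4] 17.9
```

Run:
```python
from m import *
z=np.load("pics/top1.npz"); p=z["p"];K,R,t=z["K"],z["R"],z["t"]
U=up(p); g=cv2.cvtColor(U,cv2.COLOR_RGB2GRAY); hsv=cv2.cvtColor(U,cv2.COLOR_RGB2HSV)
H={}
for nm,(u,v),zz in [("blue",(347.3,222.5),.053),("yel",(380,222.5),.053),("red",(413,223),.053),("tred",(267.5,240.5),.005),("tyel",(240.7,276),.005)]:
    u0,v0=int((u-5)*S),int((v-5)*S); w=g[v0:v0+10*S,u0:u0+10*S].astype(float)
    bg=np.median(w); hi=np.percentile(w,98); m=w>(bg+hi)/2
    best=max(comps(m,50),key=lambda c:-np.hypot(*(c[2]-5*S)))
    c=full(best[2]+[u0,v0]); X=ray(*c,zz,K,R,t); H[nm]=X
    print(nm,bg,hi,"area px",best[1][4]/36,best[1][2:4]/S,c.round(2),X.round(4))
b,y,r=H["blue"],H["yel"],H["red"]
print("spacing",b-y,y-r,np.linalg.norm(b-r)); d=b-r; print("yaw deg",np.degrees(np.arctan2(-d[0],d[1])))
# rack pins: dark knobs, top at rack 45+26 ->
hh=hsv.astype(int)
m=(hh[...,2]<45); 
for mm,st,c in comps(m[180*S:225*S,255*S:325*S],200):
    cc=full(c+[255*S,180*S]); print("knob",cc.round(2),st[2:]/S,ray(*cc,.065,K,R,t).round(4))
# tape, tin
```

```text
blue 96.0 148.01999999999998 area px 9.88888888888889 [4.         3.66666667] [346.82 222.55] [ 0.5796 -0.0446  0.053 ]
yel 96.0 146.0 area px 9.083333333333334 [3.66666667 3.33333333] [379.69 222.73] [ 0.5796 -0.1548  0.053 ]
red 96.0 147.0 area px 8.444444444444445 [3.33333333 3.16666667] [412.3  223.17] [ 0.5786 -0.264   0.053 ]
tred 100.0 150.0 area px 15.583333333333334 [4.66666667 4.33333333] [267.57 240.72] [0.5221 0.2248 0.005 ]
tyel 97.0 149.0 area px 14.944444444444445 [4.33333333 4.66666667] [240.73 275.83] [0.4022 0.3133 0.005 ]
spacing [7.64891680e-05 1.10176831e-01 0.00000000e+00] [0.00097396 0.10921837 0.        ] 0.21939771702445124
yaw deg -0.2743251715568712
knob [269.79 198.12] [  4.83333333   5.33333333 111.5       ] [0.6595 0.2143 0.065 ]
knob [282.89 200.13] [  4.66666667   5.5        115.        ] [0.6529 0.1701 0.065 ]
knob [296.12 202.35] [  4.5          5.5        110.16666667] [0.6455 0.1257 0.065 ]
knob [309.42 204.38] [  4.16666667   5.33333333 101.83333333] [0.6388 0.081  0.065 ]
knob [289.5  210.14] [ 52.16666667   9.33333333 406.33333333] [0.619  0.1475 0.065 ]
```

Run:
```python
from m import *
from scipy.spatial.transform import Rotation as Ro
o=bot.get_obs(); M=Ro.from_quat(o["tool_rot"]).as_matrix(); print(M.round(3)); print("psi",np.degrees(np.arctan2(M[1,2],M[0,2])),np.degrees(o["joint_pos"][[0,5]]))
z=np.load("pics/top1.npz"); p=z["p"];K,R,t=z["K"],z["R"],z["t"]
for nm,e,c in [("red",(267.57,240.72),(266.41,259.84)),("yel",(240.73,275.83),(237.81,256.49))]:
    E=ray(*e,.005,K,R,t)[:2];C=ray(*c,.0105,K,R,t)[:2];d=E-C
    u=d/np.linalg.norm(d); print(nm,"dist",np.linalg.norm(d),"yaw",np.degrees(np.arctan2(u[1],u[0])),"origin",(E-.062*u).round(4),"body",C.round(4))
```

```text
[[-0.     0.917  0.399]
 [ 0.     0.399 -0.917]
 [-1.    -0.    -0.   ]]
psi -66.4640324471832 [-66.4636877   90.00034475]
red dist 0.06577692775877768 yaw -1.7488312951985838 origin [0.4601 0.2267] body [0.4563 0.2268]
yel dist 0.0659697941786541 yaw -170.3696331750065 origin [0.4633 0.3237] body [0.4672 0.3244]
```

>>> {"method": "step_arm", "body": {
  "series": [
    {"x":13,"y":34,"z":2,"twist":30},
    {"x":13,"y":34,"z":2,"twist":30},
    {"x":13,"y":34,"z":2,"twist":30},
    {"x":13,"y":34,"z":2,"twist":30},
    {"x":13,"y":34,"z":2,"twist":30},
    {"x":13,"y":34,"z":2,"twist":30},
    {"x":13,"y":34,"z":2,"twist":30},
    {"x":13,"y":34,"z":2,"twist":30},
    {"x":13,"y":34,"z":2,"twist":30},
    {"x":13,"y":34,"z":2,"twist":30}
  ]
}}

```text
$.series[0]: bad value
```

```bash
cat >> m.py <<'E'
from scipy.spatial.transform import Rotation as Ro
def st():
    o=bot.get_obs(); M=Ro.from_quat(o["tool_rot"]).as_matrix()
    return o["eef_pos"],np.degrees(np.arctan2(M[1,2],M[0,2])),np.degrees(o["joint_pos"]),o
def togo(x,y,z,psi):
    e,ps,q,o=st(); dp=(psi-ps+180)%360-180
    print("clock %.2f eef %s psi %.2f q %s F %s grip %.4f"%(o["clock"],e.round(4),ps,q.round(1),o["ft_force"].round(1),o["grip_width"]))
    print("move cm",((np.array([x,y,z])-e)*100).round(2),"twist",round(dp,2))
E
python3 -c "
from m import *
togo(.46,.2267,.1,88)"
```

```text
clock 0.50 eef [ 0.1996 -0.4584  0.2313] psi -66.46 q [-66.5  13.8   0.3  76.5  -0.   90. ] F [ 0.7  1.2 -0.1] grip 0.0849
move cm [ 26.04  68.51 -13.13] twist 154.46
```

>>> {"method": "step_arm", "body": {
  "series": [
    {"x":13,"y":34,"z":2,"twist":30,"jaw":5},
    {"x":13,"y":34,"z":2,"twist":30,"jaw":5},
    {"x":13,"y":34,"z":2,"twist":30,"jaw":5},
    {"x":13,"y":34,"z":2,"twist":30,"jaw":5},
    {"x":13,"y":34,"z":2,"twist":30,"jaw":5},
    {"x":13,"y":34,"z":2,"twist":30,"jaw":5},
    {"x":13,"y":34,"z":2,"twist":30,"jaw":5},
    {"x":13,"y":34,"z":2,"twist":30,"jaw":5},
    {"x":13,"y":34,"z":2,"twist":30,"jaw":5},
    {"x":13,"y":34,"z":2,"twist":30,"jaw":5}
  ]
}}

```text
clock: 1.33
eef_pos: [0.3312, -0.114, 0.252]
tool_rot: [0.219, 0.672, -0.218, 0.673]
ft_force: [-0.1, -0.6, -0.6]
grip_width: 0.0497
```

```bash
python3 -c "
from m import *
togo(.46,.2267,.1,88)"
```

```text
clock 1.33 eef [ 0.3312 -0.114   0.252 ] psi -35.97 q [-1.910e+01 -4.000e+00 -1.640e+01  7.750e+01  1.000e-01  1.069e+02] F [-0.1 -0.6 -0.6] grip 0.0497
move cm [ 12.88  34.07 -15.2 ] twist 123.97
```

>>> {"method": "step_arm", "body": {
  "series": [
    {"x":12.9,"y":34.1,"z":-2,"twist":70,"jaw":5},
    {"x":12.9,"y":34.1,"z":-2,"twist":70,"jaw":5},
    {"x":12.9,"y":34.1,"z":-2,"twist":70,"jaw":5},
    {"x":12.9,"y":34.1,"z":-2,"twist":70,"jaw":5},
    {"x":12.9,"y":34.1,"z":-2,"twist":70,"jaw":5},
    {"x":12.9,"y":34.1,"z":-2,"twist":70,"jaw":5},
    {"x":12.9,"y":34.1,"z":-2,"twist":70,"jaw":5},
    {"x":12.9,"y":34.1,"z":-2,"twist":70,"jaw":5},
    {"x":12.9,"y":34.1,"z":-2,"twist":70,"jaw":5},
    {"x":12.9,"y":34.1,"z":-2,"twist":70,"jaw":5}
  ]
}}

```text
clock: 2.17
eef_pos: [0.4622, 0.2323, 0.2304]
tool_rot: [-0.209, 0.675, 0.212, 0.675]
ft_force: [0.3, -0.4, -0.1]
grip_width: 0.0496
```

```bash
python3 -c "
from m import *
togo(.46,.2267,.1,88)
p,d,*_=cam('scene'); save('s2.png',up(p[150:270,180:480])[::2,::2][:,:800])"
```

```text
clock 2.17 eef [0.4622 0.2323 0.2304] psi 34.66 q [26.5 15.7  2.7 76.9  0.3 81.9] F [ 0.3 -0.4 -0.1] grip 0.0496
move cm [ -0.22  -0.56 -13.04] twist 53.34
```

View pics/s2.png

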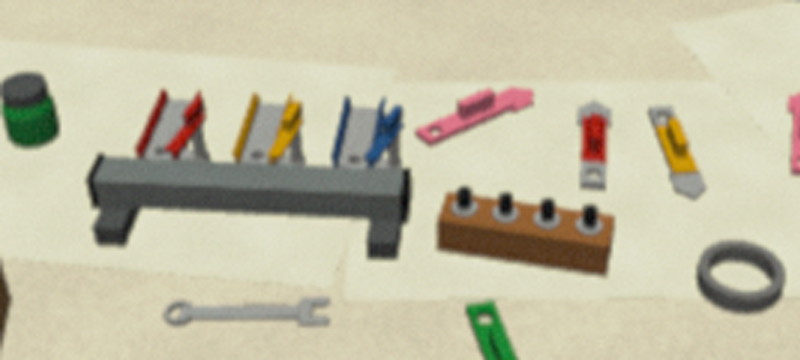

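>>> {"method": "step_arm", "body": {
  "series": [
    {"x":-0.2,"y":-0.56,"z":-13,"twist":53.3,"jaw":5},
    {"x":-0.2,"y":-0.56,"z":-13,"twist":53.3,"jaw":5},
    {"x":-0.2,"y":-0.56,"z":-13,"twist":53.3,"jaw":5},
    {"x":-0.2,"y":-0.56,"z":-13,"twist":53.3,"jaw":5},
    {"x":-0.2,"y":-0.56,"z":-13,"twist":53.3,"jaw":5},
    {"x":-0.2,"y":-0.56,"z":-13,"twist":53.3,"jaw":5},
    {"x":-0.2,"y":-0.56,"z":-13,"twist":53.3,"jaw":5},
    {"x":-0.2,"y":-0.56,"z":-13,"twist":53.3,"jaw":5},
    {"x":-0.2,"y":-0.56,"z":-13,"twist":53.3,"jaw":5}
  ]
}}

```text
clock: 2.97
eef_pos: [0.4591, 0.2228, 0.1009]
tool_rot: [-0.49, 0.51, 0.491, 0.508]
ft_force: [0.0, 0.2, -1.3]
grip_width: 0.0498
```

```bash
python3 -c "
from m import *
togo(.46,.2267,.017,88)
p,d,*_=cam('scene'); save('s3.png',up(p[120:240,330:463])); p,d,*_=cam('top'); save('t3.png',up(p[200:300,180:313]))"
```

```text
clock 2.97 eef [0.4591 0.2228 0.1009] psi 87.89 q [ 25.9  20.5 -10.8  58.8   0.1  28. ] F [ 0.   0.2 -1.3] grip 0.0498
move cm [ 0.09  0.39 -8.39] twist 0.11
```

View pics/s3.png

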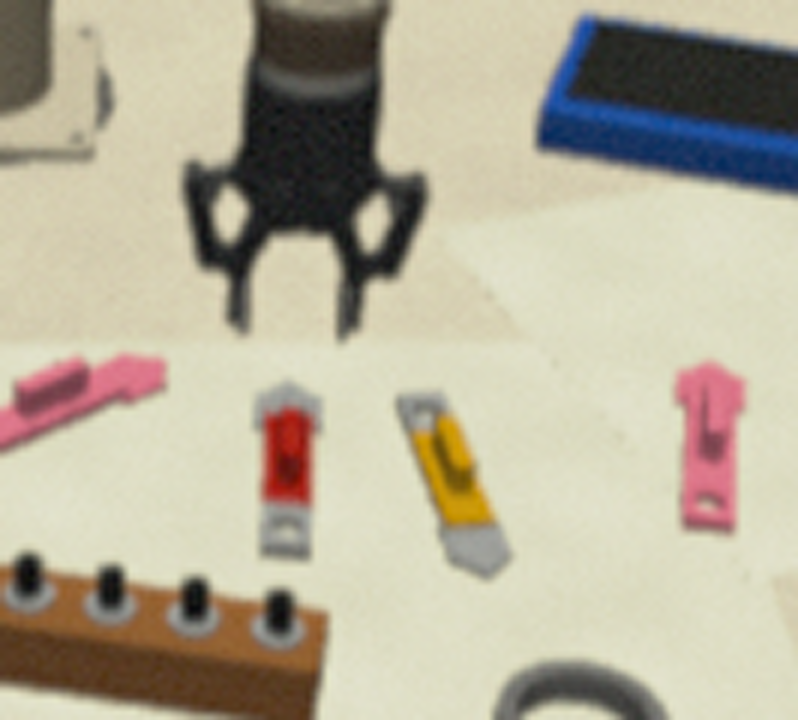

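View pics/t3.png

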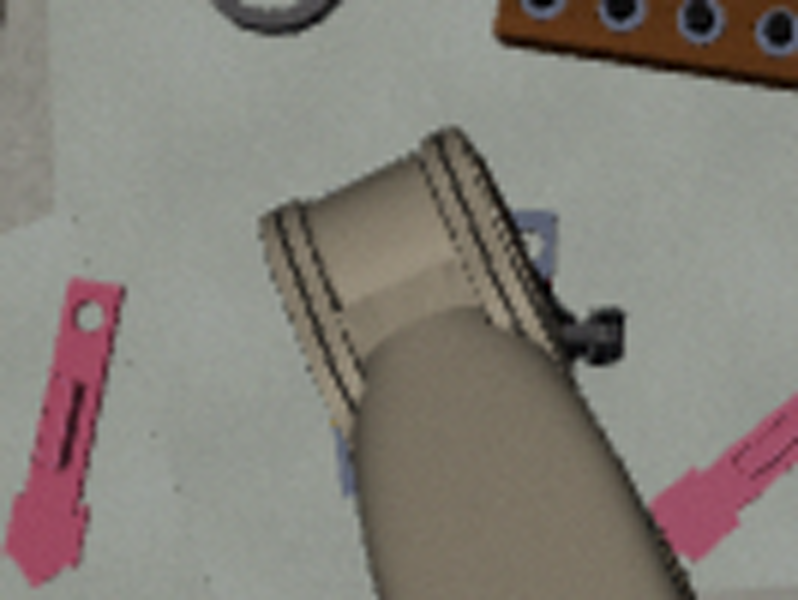

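>>> {"method": "step_arm", "body": {
  "series": [
    {"x":0.1,"y":0.4,"z":-4,"twist":0,"jaw":5},
    {"x":0.1,"y":0.4,"z":-6.5,"twist":0,"jaw":5},
    {"x":0.1,"y":0.4,"z":-8.4,"twist":0,"jaw":5},
    {"x":0.1,"y":0.4,"z":-8.4,"twist":0,"jaw":5},
    {"x":0.1,"y":0.4,"z":-8.4,"twist":0,"jaw":5}
  ]
}}

```text
clock: 3.48
eef_pos: [0.4593, 0.2264, 0.0163]
tool_rot: [-0.489, 0.512, 0.491, 0.508]
ft_force: [-0.6, -0.2, 1.0]
grip_width: 0.0498
```

```bash
python3 -c "
from m import *
togo(.46,.2267,.017,88)
p,d,*_=cam('scene'); save('s4.png',up(p[120:240,330:463]))"
```

```text
clock 3.48 eef [0.4593 0.2264 0.0163] psi 87.68 q [ 26.2  26.7 -16.1  47.5   0.1  28.5] F [-0.6 -0.2  1. ] grip 0.0498
move cm [0.07 0.03 0.07] twist 0.32
```

View pics/s4.png

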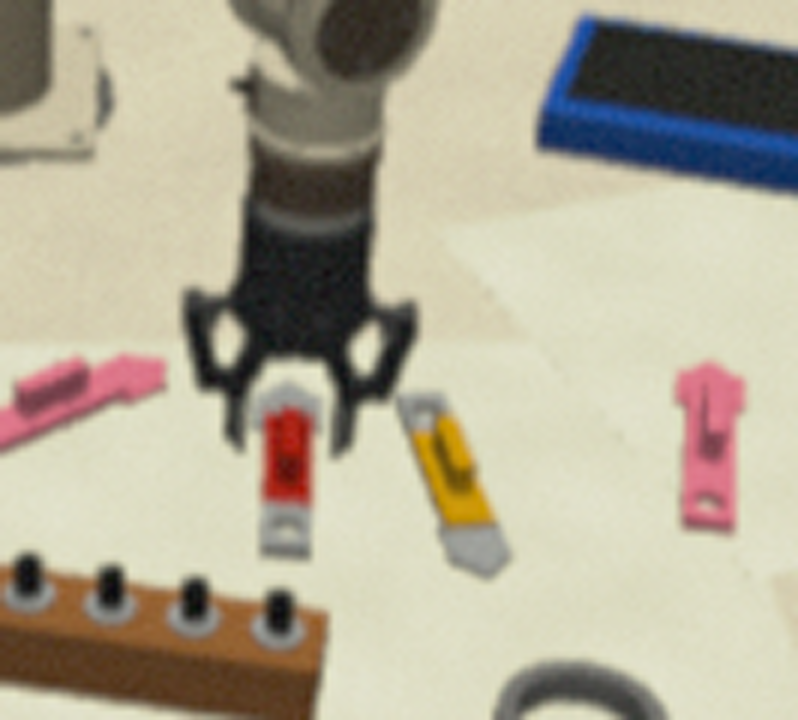

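>>> {"method": "step_arm", "body": {
  "series": [
    {"x":0.05,"y":0,"z":0.1,"twist":0.3,"jaw":0.5},
    {"x":0.05,"y":0,"z":0.1,"twist":0.3,"jaw":0.5},
    {"x":0.05,"y":0,"z":0.1,"twist":0.3,"jaw":0.5},
    {"x":0.05,"y":0,"z":0.1,"twist":0.3,"jaw":0.5},
    {"x":0.05,"y":0,"z":0.1,"twist":0.3,"jaw":0.5},
    {"x":0.05,"y":0,"z":0.1,"twist":0.3,"jaw":0.5}
  ]
}}

```text
clock: 4.03
eef_pos: [0.4624, 0.2274, 0.0202]
tool_rot: [-0.491, 0.508, 0.491, 0.509]
ft_force: [0.0, -1.7, 6.7]
grip_width: 0.0121
```

>>> {"method": "step_arm", "body": {
  "series": [
    {"x":0,"y":0,"z":3,"twist":0,"jaw":0.5},
    {"x":0,"y":0,"z":7,"twist":0,"jaw":0.5},
    {"x":0,"y":0,"z":11,"twist":0,"jaw":0.5},
    {"x":0,"y":0,"z":14,"twist":0,"jaw":0.5},
    {"x":0,"y":0,"z":14,"twist":0,"jaw":0.5},
    {"x":0,"y":0,"z":14,"twist":0,"jaw":0.5}
  ]
}}

```text
clock: 4.53
eef_pos: [0.4635, 0.228, 0.1621]
tool_rot: [-0.492, 0.507, 0.491, 0.511]
ft_force: [-0.1, 0.5, -3.1]
grip_width: 0.0122
```

```bash
python3 -c "
from m import *
togo(.5176,-.264,.16,90)
p,d,*_=cam('scene'); save('s5.png',up(p[100:220,330:463]))"
```

```text
clock 4.53 eef [0.4635 0.228  0.1621] psi 87.98 q [26.2 17.7 -5.  67.   0.  28.2] F [-0.1  0.5 -3.1] grip 0.0122
move cm [  5.41 -49.2   -0.21] twist 2.02
```

View pics/s5.png

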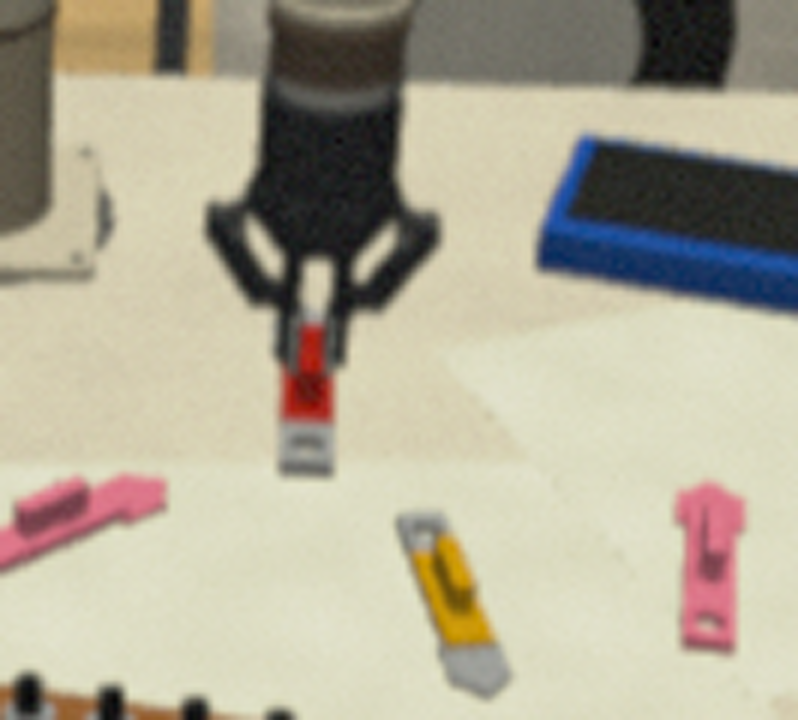

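>>> {"method": "step_arm", "body": {
  "series": [
    {"x":1,"y":-4,"z":3,"twist":1,"jaw":0.5},
    {"x":5,"y":-47,"z":3,"twist":1.8,"jaw":0.5},
    {"x":5,"y":-47,"z":3,"twist":1.8,"jaw":0.5},
    {"x":5,"y":-47,"z":3,"twist":1.8,"jaw":0.5},
    {"x":5,"y":-47,"z":3,"twist":1.8,"jaw":0.5},
    {"x":5,"y":-47,"z":3,"twist":1.8,"jaw":0.5},
    {"x":5,"y":-47,"z":3,"twist":1.8,"jaw":0.5},
    {"x":5,"y":-47,"z":3,"twist":1.8,"jaw":0.5},
    {"x":5,"y":-47,"z":3,"twist":1.8,"jaw":0.5},
    {"x":5,"y":-47,"z":3,"twist":1.8,"jaw":0.5}
  ]
}}

```text
clock: 5.42
eef_pos: [0.5037, -0.1801, 0.186]
tool_rot: [-0.497, 0.501, 0.501, 0.501]
ft_force: [0.0, 1.0, -2.5]
grip_width: 0.0121
```

```bash
python3 -c "
from m import *
togo(.5166,-.264,.14,89.7)"
```

```text
clock 5.42 eef [ 0.5037 -0.1801  0.186 ] psi 89.77 q [-19.7  19.3   1.   72.    0.1 -19.5] F [ 0.   1.  -2.5] grip 0.0121
move cm [ 1.29 -8.39 -4.6 ] twist -0.07
```

>>> {"method": "step_arm", "body": {
  "series": [
    {"x":1.3,"y":-4,"z":0,"twist":0,"jaw":0.5},
    {"x":1.3,"y":-8.4,"z":0,"twist":0,"jaw":0.5},
    {"x":1.3,"y":-8.4,"z":-2.5,"twist":0,"jaw":0.5},
    {"x":1.3,"y":-8.4,"z":-5.5,"twist":0,"jaw":0.5},
    {"x":1.3,"y":-8.4,"z":-5.5,"twist":0,"jaw":0.5},
    {"x":1.3,"y":-8.4,"z":-5.5,"twist":0,"jaw":0.5}
  ]
}}

```text
clock: 5.92
eef_pos: [0.5132, -0.2625, 0.1265]
tool_rot: [-0.493, 0.503, 0.505, 0.5]
ft_force: [1.1, 0.3, -2.8]
grip_width: 0.0126
```

```bash
python3 -c "
from m import *
togo(.5166,-.264,.08,89.7)
p,d,K,R,t=cam('scene'); save('s6.png',up(p[120:240,190:323])); 
print(proj([.5786,-.264,.11],K,R,t))
p,d,K,R,t=cam('top'); save('t6.png',up(p[180:290,320:453]))
print(proj([.5786,-.264,.11],K,R,t))"
```

```text
clock 5.92 eef [ 0.5132 -0.2625  0.1265] psi 89.74 q [-27.1  26.7   3.   67.3   0.  -26.9] F [ 1.1  0.3 -2.8] grip 0.0126
move cm [ 0.34 -0.15 -4.65] twist -0.04
[231.78286087 187.91248215]
[415.43389549 220.78768628]
```

View pics/s6.png

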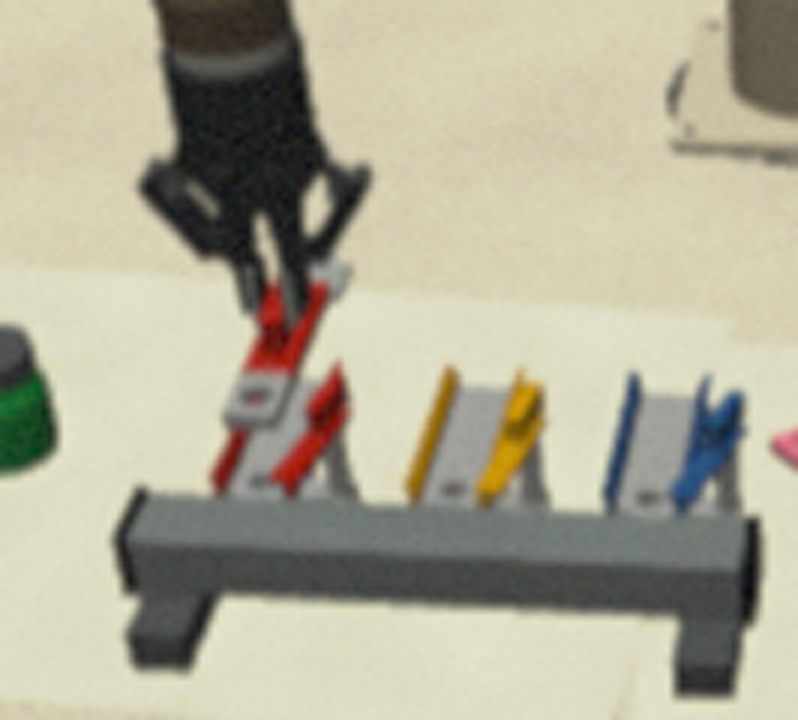

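View pics/t6.png

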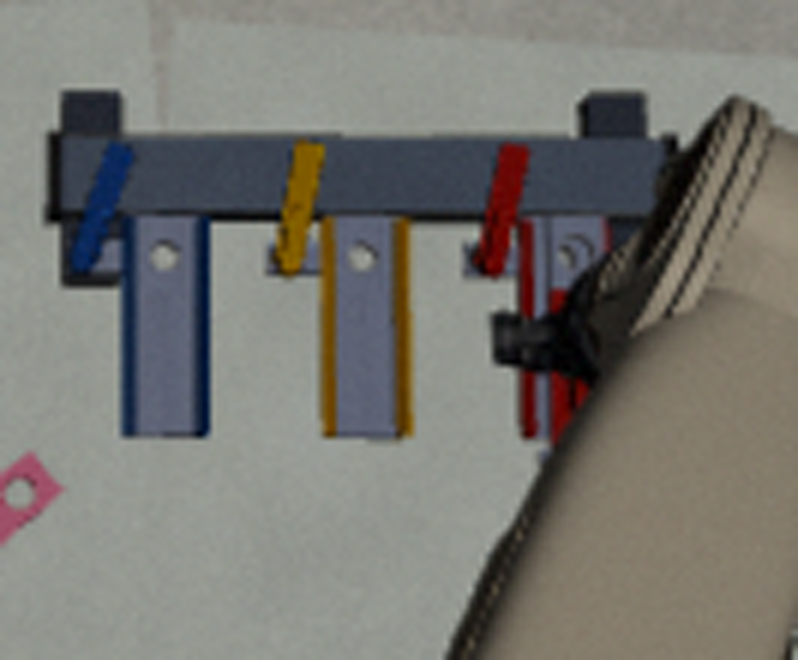

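```bash
python3 -c "
from m import *
p,d,K,R,t=avg('scene',4); save('s7.png',cv2.resize(p[165:205,215:260],None,fx=16,fy=14,interpolation=cv2.INTER_CUBIC))
for u,v in [(229,187),(236,187),(232,190),(234,183)]: print(u,v,pt(u,v,d[v,u],K,R,t).round(4))
for z in (.105,.11,.1165): print(z,ray(232.4,186.1,z,K,R,t).round(4))
p,d,K,R,t=avg('top',4); save('t7.png',cv2.resize(p[210:250,400:440],None,fx=15,fy=15,interpolation=cv2.INTER_CUBIC))
"
```

```text
229 187 [ 0.5879 -0.2694  0.1201]
236 187 [ 0.5756 -0.2502  0.1122]
232 190 [ 0.594  -0.2589  0.1129]
234 183 [ 0.566  -0.2581  0.1214]
0.105 [ 0.5614 -0.2671  0.105 ]
0.11 [ 0.5683 -0.2646  0.11  ]
0.1165 [ 0.5772 -0.2613  0.1165]
```

View pics/s7.png

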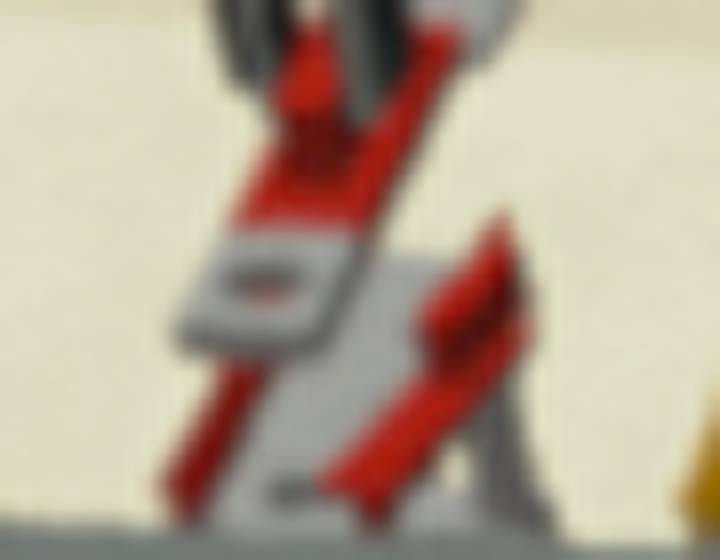

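View pics/t7.png

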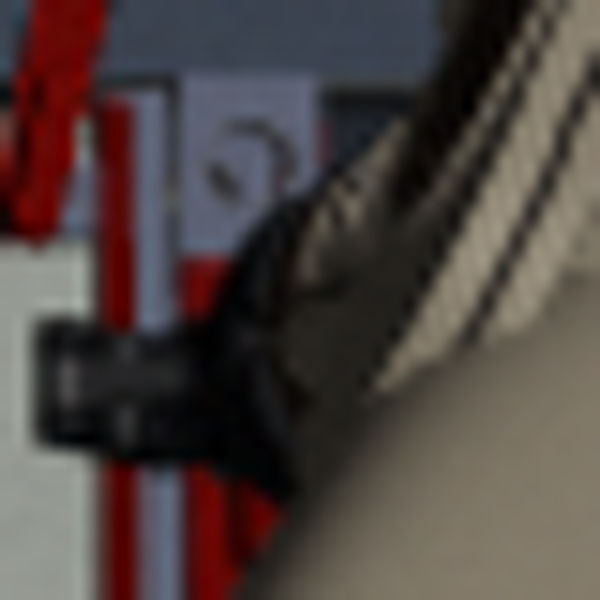

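```bash
python3 -c "
from m import *
i=bot.camera_info('top');K,R,t=[np.array(i[k]) for k in('camera_matrix','R','t')]
for z in (.112,.1185): print(ray(416.2,220.7,z,K,R,t))
# tine side edges: left x=180,right 320 in crop at row 150
for u in (180,320): print(ray(400+u/15-.5,219.5,.1185,K,R,t))
i=bot.camera_info('scene');K,R,t=[np.array(i[k]) for k in('camera_matrix','R','t')]
for z in (.112,.1185): print(ray(215+266/16-.5,165+280/14-.5,z,K,R,t))
togo(.5166,-.264,.08,89.7)
"
```

```text
[ 0.57861471 -0.26610985  0.112     ]
[ 0.57769179 -0.26487727  0.1185    ]
[ 0.58152965 -0.24982659  0.1185    ]
[ 0.58167102 -0.27991608  0.1185    ]
[ 0.56226154 -0.27020166  0.112     ]
[ 0.57122975 -0.26689795  0.1185    ]
clock 6.42 eef [ 0.5171 -0.264   0.1318] psi 89.79 q [-27.1  26.4   3.3  67.2   0.  -26.9] F [ 0.1 -0.6 -4.1] grip 0.0126
move cm [-0.05  0.   -5.18] twist -0.09
```

>>> {"method": "step_arm", "body": {
  "series": [
    {"x":0.1,"y":0,"z":-2,"twist":0,"jaw":0.5},
    {"x":0.1,"y":0,"z":-3.5,"twist":0,"jaw":0.5},
    {"x":0.1,"y":0,"z":-4.2,"twist":0,"jaw":0.5},
    {"x":0.1,"y":0,"z":-4.6,"twist":0,"jaw":0.5},
    {"x":0.1,"y":0,"z":-4.8,"twist":0,"jaw":0.5},
    {"x":0.1,"y":0,"z":-4.8,"twist":0,"jaw":0.5}
  ]
}}

```text
clock: 6.92
eef_pos: [0.5183, -0.2641, 0.084]
tool_rot: [-0.498, 0.501, 0.501, 0.501]
ft_force: [-0.2, -0.1, -3.1]
grip_width: 0.0126
```

```bash
python3 -c "
from m import *
togo(.5176,-.264,.079,89.7)
p,d,K,R,t=cam('scene'); save('s8.png',cv2.resize(p[155:215,205:265],None,fx=12,fy=10,interpolation=cv2.INTER_CUBIC)); 
p,d,K,R,t=cam('top'); save('t8.png',cv2.resize(p[200:260,385:445],None,fx=10,fy=10,interpolation=cv2.INTER_CUBIC))"
```

```text
clock 6.92 eef [ 0.5183 -0.2641  0.084 ] psi 89.79 q [-27.   28.8  -0.4  61.    0.  -26.8] F [-0.2 -0.1 -3.1] grip 0.0126
move cm [-0.07  0.01 -0.5 ] twist -0.09
```

View pics/s8.png

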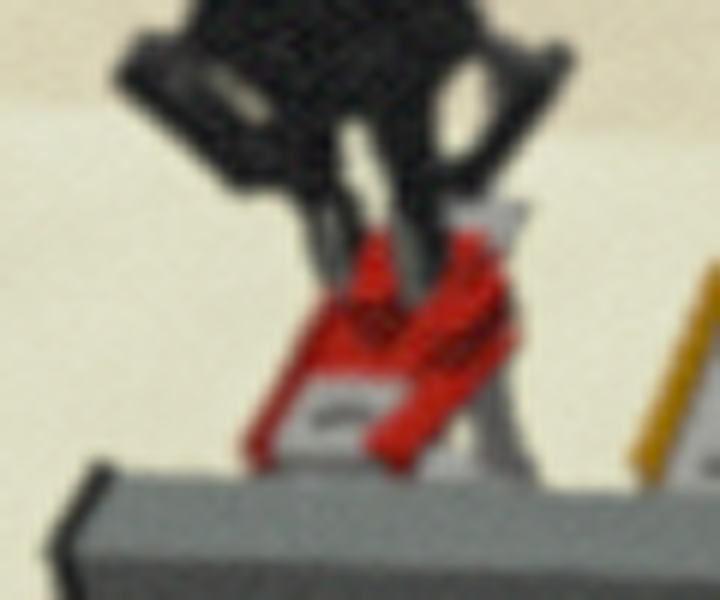

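View pics/t8.png

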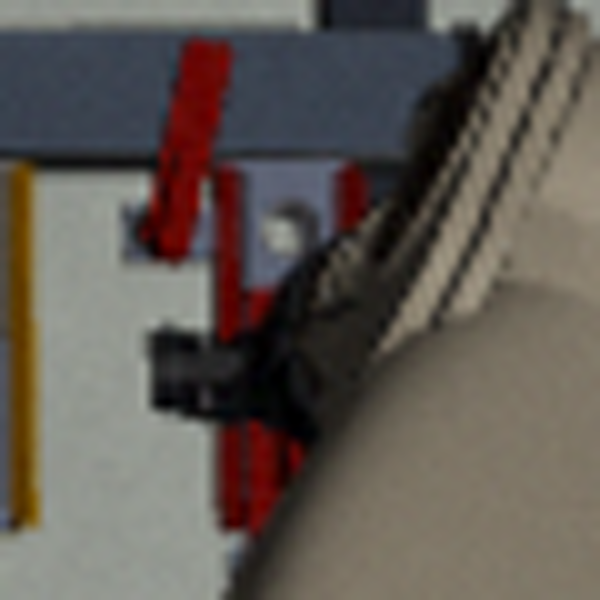

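>>> {"method": "step_arm", "body": {
  "series": [
    {"x":0,"y":0,"z":-0.3,"twist":0,"jaw":0.5},
    {"x":0,"y":0,"z":-0.5,"twist":0,"jaw":0.5},
    {"x":0,"y":0,"z":-0.5,"twist":0,"jaw":0.5},
    {"x":0,"y":0,"z":-0.5,"twist":0,"jaw":0.5}
  ]
}}

```text
clock: 7.35
eef_pos: [0.5194, -0.2648, 0.0803]
tool_rot: [-0.499, 0.501, 0.499, 0.501]
ft_force: [1.2, -0.9, -0.9]
grip_width: 0.0122
```

>>> {"method": "step_arm", "body": {
  "series": [
    {"x":-0.1,"y":0,"z":-0.2,"twist":0,"jaw":0.5},
    {"x":-0.1,"y":0,"z":-0.3,"twist":0,"jaw":0.5},
    {"x":-0.1,"y":0,"z":-0.3,"twist":0,"jaw":0.5}
  ]
}}

```text
clock: 7.6
eef_pos: [0.5194, -0.2648, 0.0802]
tool_rot: [-0.5, 0.5, 0.498, 0.502]
ft_force: [-3.0, 1.9, 11.5]
grip_width: 0.012
```

```bash
python3 -c "
from m import *
togo(.5176,-.264,.079,89.7)
p,d,K,R,t=avg('scene'); save('s9.png',cv2.resize(p[155:215,205:265],None,fx=12,fy=10,interpolation=cv2.INTER_CUBIC)); 
p,d,K,R,t=avg('top'); save('t9.png',cv2.resize(p[200:260,385:445],None,fx=10,fy=10,interpolation=cv2.INTER_CUBIC))"
```

```text
clock 7.60 eef [ 0.5194 -0.2648  0.0802] psi 89.80 q [-27.1  28.9  -0.9  60.1   0.1 -26.9] F [-3.   1.9 11.5] grip 0.0120
move cm [-0.18  0.08 -0.12] twist -0.1
```

View pics/s9.png

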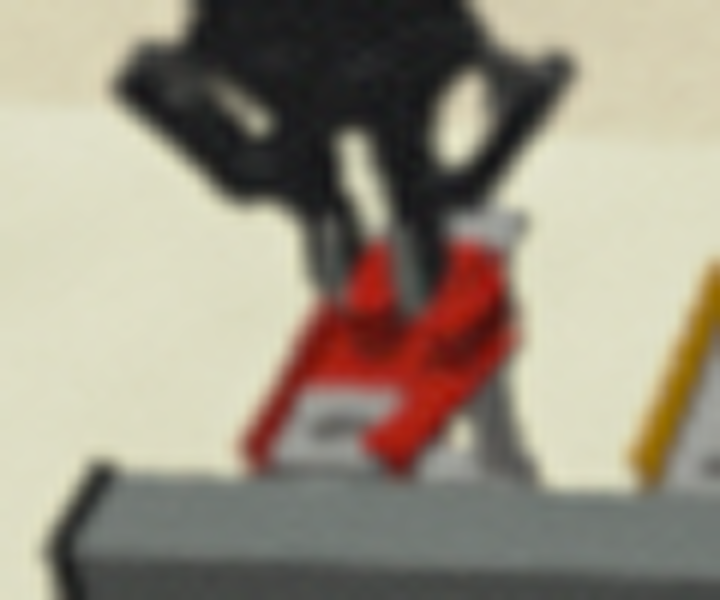

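View pics/t9.png

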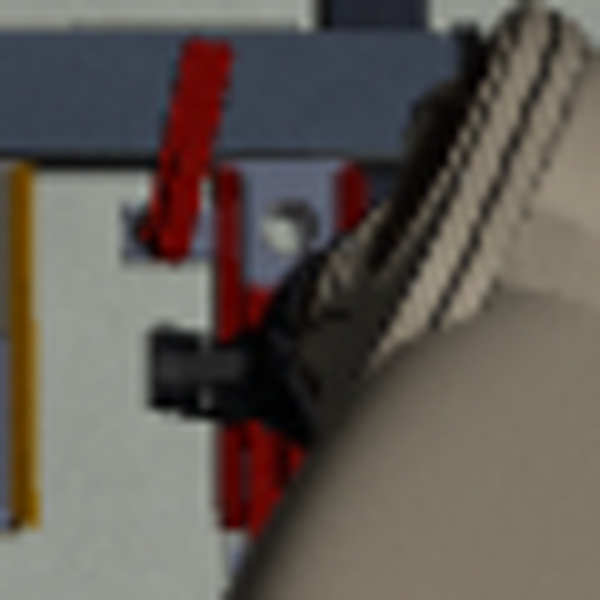

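>>> {"method": "step_arm", "body": {
  "series": [
    {"x":-0.1,"y":0,"z":0,"twist":0,"jaw":2.8},
    {"x":-0.1,"y":0,"z":0,"twist":0,"jaw":2.8},
    {"x":-0.1,"y":0,"z":0.1,"twist":0,"jaw":2.8},
    {"x":-0.1,"y":0,"z":2,"twist":0,"jaw":2.8},
    {"x":-0.1,"y":0,"z":5,"twist":0,"jaw":2.8},
    {"x":-0.1,"y":0,"z":10,"twist":0,"jaw":2.8},
    {"x":-0.1,"y":4,"z":13,"twist":0,"jaw":2.8},
    {"x":-0.1,"y":12,"z":13,"twist":0,"jaw":2.8},
    {"x":-0.1,"y":20,"z":13,"twist":0,"jaw":2.8},
    {"x":-0.1,"y":24,"z":13,"twist":0,"jaw":2.8}
  ]
}}

```text
clock: 8.83
eef_pos: [0.5187, -0.1091, 0.2089]
tool_rot: [-0.5, 0.5, 0.497, 0.503]
ft_force: [0.0, 0.0, -1.0]
grip_width: 0.028
```

```bash
python3 -c "
from m import *
togo(.6388,.081,.15,0)
p,d,K,R,t=avg('scene'); save('s10.png',p); np.savez('pics/s10.npz',p=p,d=d)
p,d,K,R,t=avg('top'); np.savez('pics/t10.npz',p=p,d=d);save('t10f.png',p); save('t10.png',cv2.resize(p[200:260,385:445],None,fx=10,fy=10,interpolation=cv2.INTER_CUBIC))"
```

```text
clock 8.83 eef [ 0.5187 -0.1091  0.2089] psi 89.70 q [-11.9  17.6   2.   74.2   0.  -11.6] F [ 0.  0. -1.] grip 0.0280
move cm [12.01 19.01 -5.89] twist -89.7
```

View pics/t10f.png

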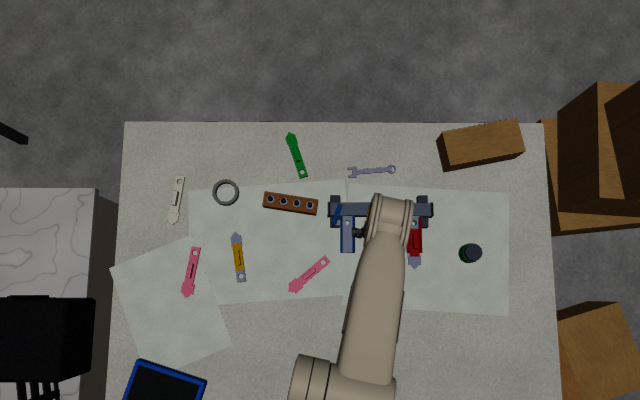

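View pics/t10.png

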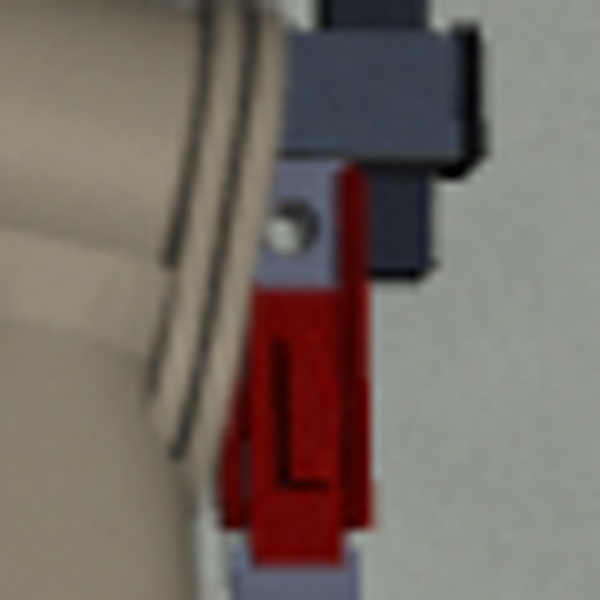

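```bash
cat >> m.py <<'E'
def collars(p,K,R,t,z=.049,box=(258,185,325,222)):
    x0,y0,x1,y1=box; U=up(p)[y0*S:y1*S,x0*S:x1*S]; h=cv2.cvtColor(U,cv2.COLOR_RGB2HSV).astype(int)
    m=((h[...,0]>95)&(h[...,0]<140)&(h[...,1]>25)&(h[...,2]>70)).astype(np.uint8)
    cs,_=cv2.findContours(m,cv2.RETR_EXTERNAL,cv2.CHAIN_APPROX_NONE); out=[]
    for c in cs:
        if cv2.contourArea(c)>400:
            (u,v),(a,b),g=cv2.fitEllipse(c); q=full([u+x0*S,v+y0*S]); out.append(ray(*q,z,K,R,t)); print("collar",q.round(2),"size",round(a/S,2),round(b/S,2),out[-1].round(4))
    return out
E
python3 -c "
from m import *
z=np.load('pics/top1.npz'); collars(z['p'],z['K'],z['R'],z['t'])
togo(.6388,.081,.15,0)"
```

```text
collar [309.37 204.96] size 6.53 6.76 [0.6396 0.0815 0.049 ]
collar [296.27 202.9 ] size 6.38 6.79 [0.6465 0.1259 0.049 ]
collar [283.14 200.79] size 6.51 6.89 [0.6535 0.1704 0.049 ]
collar [270.13 198.76] size 6.3 6.72 [0.6603 0.2146 0.049 ]
clock 9.23 eef [ 0.5184 -0.1113  0.2075] psi 89.69 q [-12.1  17.7   2.   74.2   0.  -11.8] F [-0.3  0.6  0.2] grip 0.0279
move cm [12.04 19.23 -5.75] twist -89.69
```

>>> {"method": "step_arm", "body": {
  "series": [
    {"x":12.1,"y":19.3,"z":-2,"twist":-65,"jaw":3.2},
    {"x":12.1,"y":19.3,"z":-2,"twist":-65,"jaw":3.2},
    {"x":12.1,"y":19.3,"z":-2,"twist":-65,"jaw":3.2},
    {"x":12.1,"y":19.3,"z":-2,"twist":-65,"jaw":3.2},
    {"x":12.1,"y":19.3,"z":-2,"twist":-65,"jaw":3.2},
    {"x":12.1,"y":19.3,"z":-2,"twist":-65,"jaw":3.2},
    {"x":12.1,"y":19.3,"z":-2,"twist":-70,"jaw":3.2},
    {"x":12.1,"y":19.3,"z":-2,"twist":-70,"jaw":3.2},
    {"x":12.1,"y":19.3,"z":-2,"twist":-70,"jaw":3.2},
    {"x":12.1,"y":19.3,"z":-2,"twist":-70,"jaw":3.2}
  ]
}}

```text
clock: 10.07
eef_pos: [0.6397, 0.0803, 0.1865]
tool_rot: [-0.119, 0.697, 0.117, 0.697]
ft_force: [0.9, -0.2, 1.0]
grip_width: 0.0319
```

```bash
python3 -c "
from m import *
togo(.6396,.0815,.1,0)
p,d,K,R,t=avg('top'); np.savez('pics/t11.npz',p=p,d=d,K=K,R=R,t=t);save('t11.png',cv2.resize(p[180:300,170:450],None,fx=2.8,fy=2.8,interpolation=cv2.INTER_CUBIC))
U=up(p); g=cv2.cvtColor(U,cv2.COLOR_RGB2GRAY); save('t11b.png',cv2.resize(p[200:260,385:445],None,fx=10,fy=10,interpolation=cv2.INTER_CUBIC))"
```

```text
clock 10.07 eef [0.6397 0.0803 0.1865] psi 19.23 q [ 7.2 31.8 20.5 78.8 -0.1 78. ] F [ 0.9 -0.2  1. ] grip 0.0319
move cm [-0.01  0.12 -8.65] twist -19.23
```

View pics/t11.png

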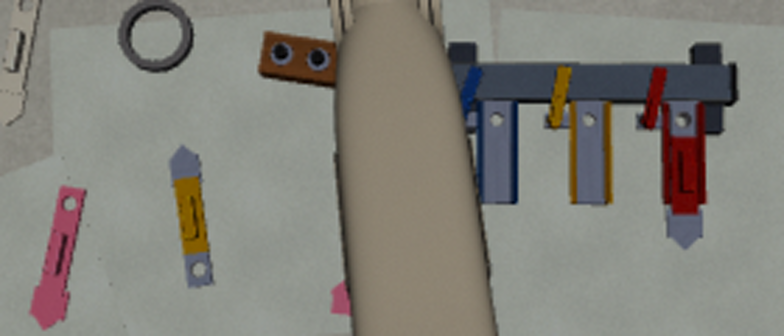

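View pics/t11b.png

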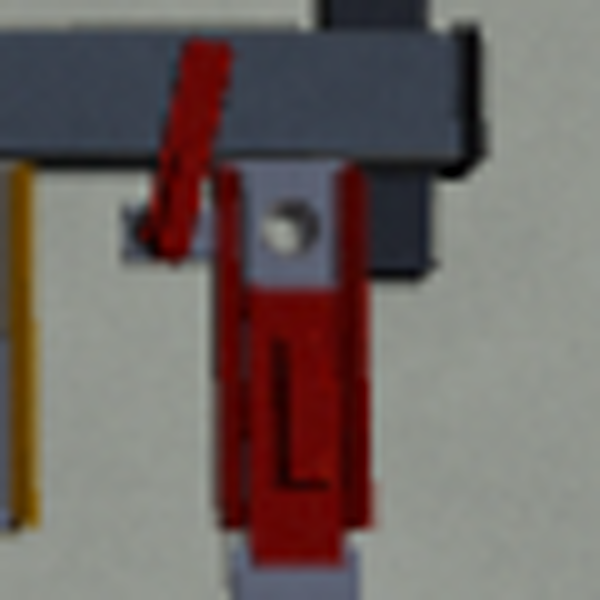

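```bash
python3 -c "
from m import *
z=np.load('pics/t11.npz');K,R,t=z['K'],z['R'],z['t']
print(ray(413.6,222.2,.07,K,R,t), ray(412.3,223.17,.053,K,R,t))
# end of tine: where body bar meets beam; measure eye by darkness
g=cv2.cvtColor(cv2.resize(z['p'][200:260,385:445],None,fx=10,fy=10,interpolation=cv2.INTER_CUBIC),cv2.COLOR_RGB2GRAY)
print(g[228,235:345:5]); print(g[170:290:5,290])"
```

```text
[ 0.57951108 -0.26532039  0.07      ] [ 0.57857268 -0.26401953  0.053     ]
[ 40  46  59  76  96 112 128 141 150 158 151 129  99  75  57  45  50  74
  92  80  57  40]
[ 97  95  95  95  97  91  74  55  41  49  82 118 132 136 141 134 116  98
  95  97  99  97  93  80]
```

>>> {"method": "step_arm", "body": {
  "series": [
    {"x":0,"y":0.1,"z":-4,"twist":-19.2,"jaw":3.2},
    {"x":0,"y":0.1,"z":-8,"twist":-19.2,"jaw":3.2},
    {"x":0,"y":0.1,"z":-10,"twist":-19.2,"jaw":3.2},
    {"x":0,"y":0.1,"z":-10,"twist":-19.2,"jaw":3.2},
    {"x":0,"y":0.1,"z":-10,"twist":-19.2,"jaw":3.2}
  ]
}}

```text
clock: 10.68
eef_pos: [0.6386, 0.0807, 0.0859]
tool_rot: [-0.005, 0.708, 0.003, 0.706]
ft_force: [0.4, -0.7, 0.7]
grip_width: 0.0318
```

```bash
python3 -c "
from m import *
togo(.6396,.0815,.055,0)
p,d,K,R,t=cam('scene'); save('s12.png',cv2.resize(p[160:250,310:400],None,fx=8,fy=6.6,interpolation=cv2.INTER_CUBIC))"
```

```text
clock 10.68 eef [0.6386 0.0807 0.0859] psi 0.71 q [ 7.3 35.3 11.2 66.1 -0.1 96.6] F [ 0.4 -0.7  0.7] grip 0.0318
move cm [ 0.1   0.08 -3.09] twist -0.71
```

View pics/s12.png

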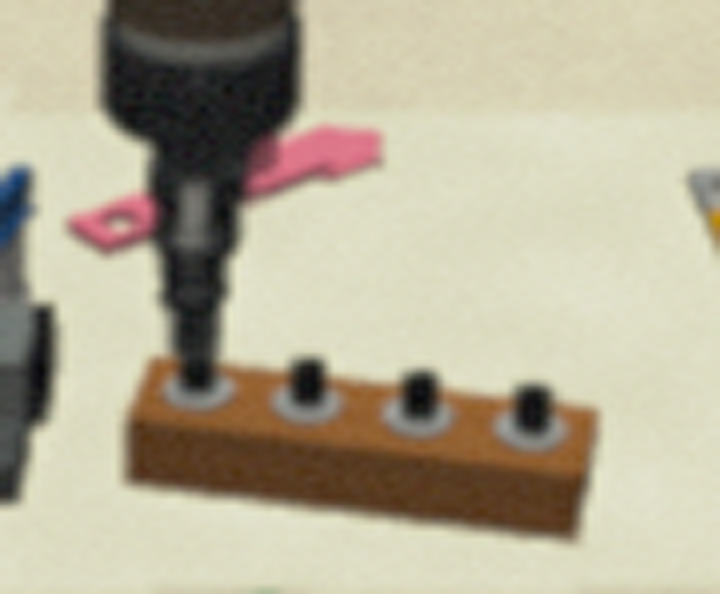

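>>> {"method": "step_arm", "body": {
  "series": [
    {"x":0.1,"y":0.05,"z":-1.5,"twist":-0.7,"jaw":3.2},
    {"x":0.1,"y":0.05,"z":-3,"twist":-0.7,"jaw":3.2},
    {"x":0.1,"y":0.05,"z":-3,"twist":-0.7,"jaw":3.2},
    {"x":0.1,"y":0.05,"z":-3,"twist":-0.7,"jaw":3.2}
  ]
}}

```text
clock: 11.07
eef_pos: [0.6422, 0.0816, 0.0598]
tool_rot: [-0.001, 0.706, -0.0, 0.708]
ft_force: [0.3, 0.2, -0.4]
grip_width: 0.0319
```

```bash
python3 -c "
from m import *
togo(.6396,.0815,.055,0)
p,d,K,R,t=cam('scene'); save('s13.png',cv2.resize(p[160:250,310:400],None,fx=8,fy=6.6,interpolation=cv2.INTER_CUBIC))"
```

```text
clock 11.07 eef [0.6422 0.0816 0.0598] psi 0.07 q [ 7.3 36.7  9.5 62.7 -0.1 97.2] F [ 0.3  0.2 -0.4] grip 0.0319
move cm [-0.26 -0.01 -0.48] twist -0.07
```

View pics/s13.png

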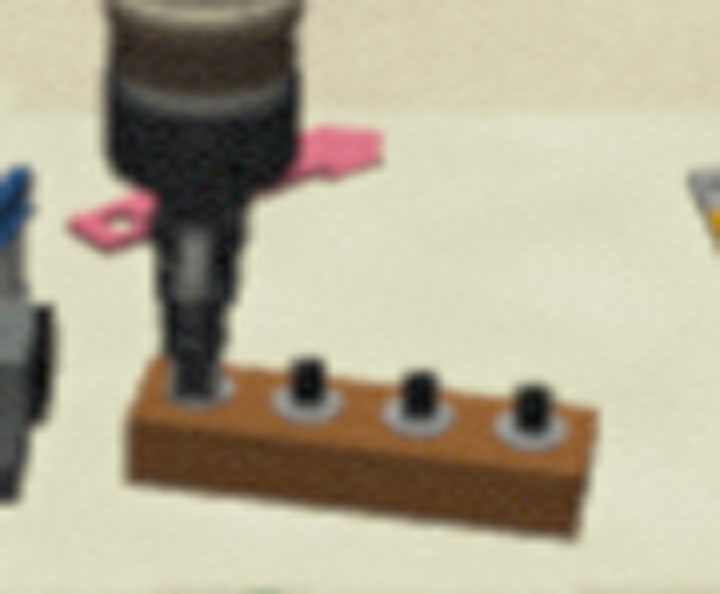

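>>> {"method": "step_arm", "body": {
  "series": [
    {"x":-0.2,"y":0.1,"z":-0.3,"twist":0,"jaw":3.2},
    {"x":-0.2,"y":0.1,"z":-0.3,"twist":0,"jaw":3.2},
    {"x":-0.2,"y":0.1,"z":-0.3,"twist":0,"jaw":3.2},
    {"x":-0.2,"y":0.1,"z":-0.3,"twist":0,"jaw":0.8},
    {"x":-0.2,"y":0.1,"z":-0.3,"twist":0,"jaw":0.8},
    {"x":-0.2,"y":0.1,"z":-0.3,"twist":0,"jaw":0.8},
    {"x":-0.2,"y":0.1,"z":-0.3,"twist":0,"jaw":0.8}
  ]
}}

```text
clock: 11.7
eef_pos: [0.6405, 0.0828, 0.0581]
tool_rot: [-0.001, 0.706, -0.0, 0.708]
ft_force: [-2.1, 0.1, 5.9]
grip_width: 0.0131
```

>>> {"method": "step_arm", "body": {
  "series": [
    {"x":0,"y":0,"z":2,"twist":0,"jaw":0.8},
    {"x":0,"y":0,"z":4,"twist":0,"jaw":0.8},
    {"x":0,"y":0,"z":7,"twist":0,"jaw":0.8},
    {"x":0,"y":0,"z":10,"twist":0,"jaw":0.8},
    {"x":0,"y":0,"z":13,"twist":0,"jaw":0.8},
    {"x":0,"y":0,"z":13,"twist":0,"jaw":0.8},
    {"x":0,"y":0,"z":13,"twist":0,"jaw":0.8}
  ]
}}

```text
clock: 12.28
eef_pos: [0.6422, 0.0829, 0.1905]
tool_rot: [-0.001, 0.704, 0.0, 0.71]
ft_force: [1.1, 0.8, -0.7]
grip_width: 0.0132
```

```bash
python3 -c "
from m import *
togo(.5786,-.264,.19,0)
p,d,K,R,t=cam('scene'); save('s14.png',cv2.resize(p[130:220,310:400],None,fx=8,fy=6.6,interpolation=cv2.INTER_CUBIC))"
```

```text
clock 12.28 eef [0.6422 0.0829 0.1905] psi 0.06 q [ 7.4 31.5 20.7 78.6 -0.1 97.3] F [ 1.1  0.8 -0.7] grip 0.0132
move cm [ -6.36 -34.69  -0.05] twist -0.06
```

View pics/s14.png

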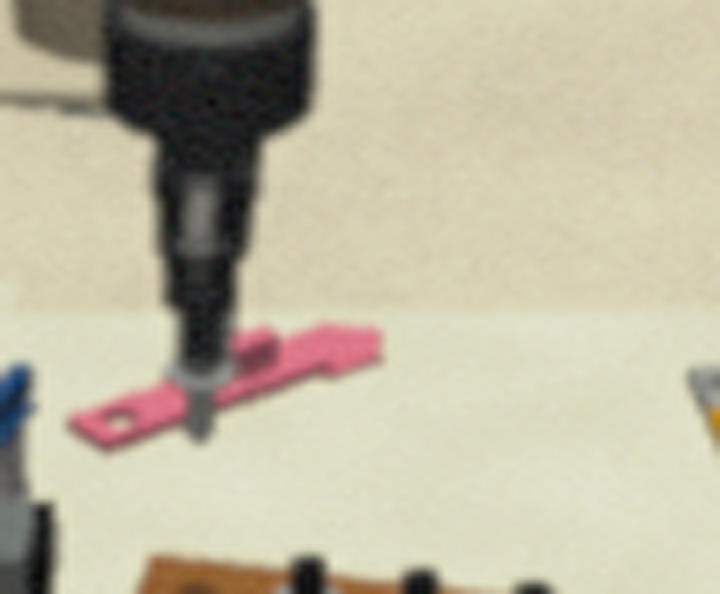

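>>> {"method": "step_arm", "body": {
  "series": [
    {"x":-1,"y":-3,"z":2,"twist":0,"jaw":0.8},
    {"x":-6.3,"y":-34.7,"z":2,"twist":0,"jaw":0.8},
    {"x":-6.3,"y":-34.7,"z":2,"twist":0,"jaw":0.8},
    {"x":-6.3,"y":-34.7,"z":2,"twist":0,"jaw":0.8},
    {"x":-6.3,"y":-34.7,"z":2,"twist":0,"jaw":0.8},
    {"x":-6.3,"y":-34.7,"z":2,"twist":0,"jaw":0.8},
    {"x":-6.3,"y":-34.7,"z":2,"twist":0,"jaw":0.8},
    {"x":-6.3,"y":-34.7,"z":2,"twist":0,"jaw":0.8},
    {"x":-6.3,"y":-34.7,"z":2,"twist":0,"jaw":0.8},
    {"x":-6.3,"y":-34.7,"z":2,"twist":0,"jaw":0.8}
  ]
}}

```text
clock: 13.17
eef_pos: [0.575, -0.2703, 0.2051]
tool_rot: [0.002, 0.707, -0.003, 0.707]
ft_force: [0.4, 1.0, -0.5]
grip_width: 0.0132
```

```bash
python3 -c "
from m import *
togo(.5790,-.264,.14,0)"
```

```text
clock 13.17 eef [ 0.575  -0.2703  0.2051] psi -0.39 q [-25.1  30.1  20.5  80.3  -0.1  65.3] F [ 0.4  1.  -0.5] grip 0.0132
move cm [ 0.4   0.63 -6.51] twist 0.39
```

>>> {"method": "step_arm", "body": {
  "series": [
    {"x":0.4,"y":0.5,"z":-2,"twist":0.4,"jaw":0.8},
    {"x":0.4,"y":0.5,"z":-5,"twist":0.4,"jaw":0.8},
    {"x":0.4,"y":0.5,"z":-6.5,"twist":0.4,"jaw":0.8},
    {"x":0.4,"y":0.5,"z":-6.5,"twist":0.4,"jaw":0.8},
    {"x":0.4,"y":0.5,"z":-6.5,"twist":0.4,"jaw":0.8},
    {"x":0.4,"y":0.5,"z":-6.5,"twist":0.4,"jaw":0.8}
  ]
}}

```text
clock: 13.67
eef_pos: [0.5793, -0.265, 0.1402]
tool_rot: [-0.001, 0.707, -0.001, 0.707]
ft_force: [-0.1, -0.1, -0.1]
grip_width: 0.0128
```

```bash
python3 -c "
from m import *
p,d,K,R,t=avg('scene'); save('s15.png',cv2.resize(p[150:220,205:275],None,fx=10,fy=8.5,interpolation=cv2.INTER_CUBIC))
print(proj([.579,-.265,.09],K,R,t),proj([.579,-.265,.128],K,R,t))
togo(.579,-.264,.14,0)
p,d,K,R,t=cam('top'); save('t15.png',cv2.resize(p[190:260,385:455],None,fx=8,fy=8,interpolation=cv2.INTER_CUBIC))"
```

```text
[232.31793379 192.82512136] [230.66713363 183.52744583]
clock 13.87 eef [ 0.5799 -0.2654  0.1417] psi 0.03 q [-24.5  32.   14.1  71.9  -0.1  65.4] F [ 0.2  0.1 -0.5] grip 0.0130
move cm [-0.09  0.14 -0.17] twist -0.03
```

View pics/s15.png

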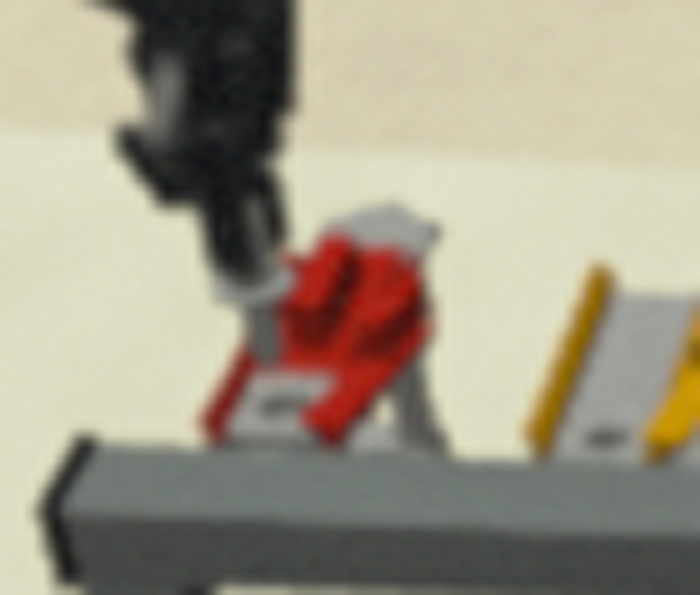

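View pics/t15.png

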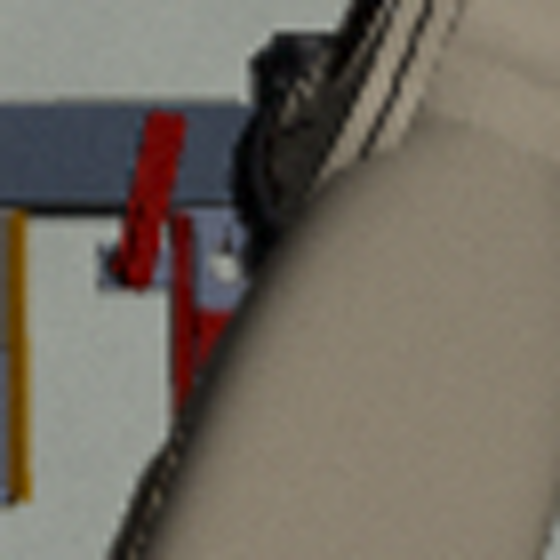

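>>> {"method": "step_arm", "body": {
  "series": [
    {"x":-0.05,"y":0.25,"z":-0.8,"twist":0,"jaw":0.8},
    {"x":-0.05,"y":0.25,"z":-0.8,"twist":0,"jaw":0.8},
    {"x":-0.05,"y":0.25,"z":-0.8,"twist":0,"jaw":0.8}
  ]
}}

```text
clock: 14.17
eef_pos: [0.5788, -0.2625, 0.133]
tool_rot: [-0.001, 0.707, -0.001, 0.708]
ft_force: [0.4, -0.0, -1.1]
grip_width: 0.0129
```

```bash
python3 -c "
from m import *
p,d,K,R,t=avg('scene'); save('s16.png',cv2.resize(p[170:210,215:255],None,fx=18,fy=14,interpolation=cv2.INTER_CUBIC))
print(proj([.579,-.265,.09],K,R,t),proj([.579,-.265,.07],K,R,t))
togo(.579,-.264,.14,0)"
```

```text
[232.31793379 192.82512136] [233.1647541 197.5946027]
clock 14.37 eef [ 0.5793 -0.263   0.1335] psi 0.02 q [-24.4  32.1  13.   70.7  -0.1  65.6] F [-0.8 -0.8 -0.2] grip 0.0132
move cm [-0.03 -0.1   0.65] twist -0.02
```

View pics/s16.png

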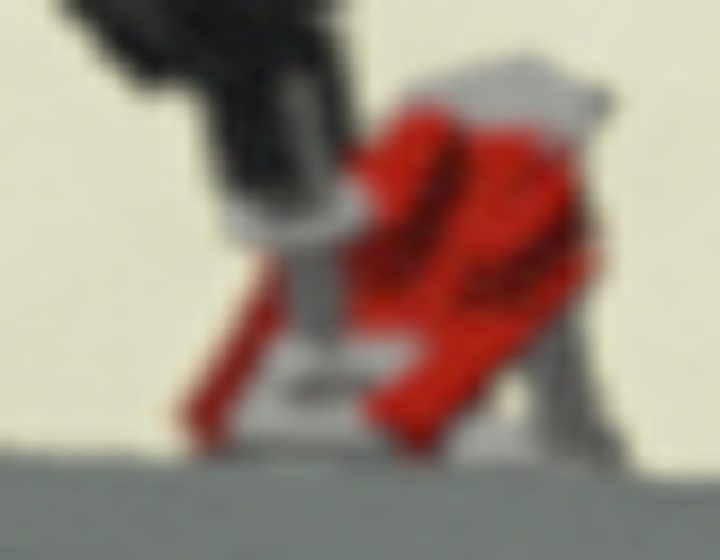

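>>> {"method": "step_arm", "body": {
  "series": [
    {"x":0,"y":0,"z":-1,"twist":0,"jaw":0.8},
    {"x":0,"y":0,"z":-1.5,"twist":0,"jaw":0.8},
    {"x":0,"y":0,"z":-2,"twist":0,"jaw":0.8},
    {"x":0,"y":0,"z":-2.4,"twist":0,"jaw":0.8}
  ]
}}

```text
clock: 14.7
eef_pos: [0.5787, -0.2627, 0.1082]
tool_rot: [-0.001, 0.707, -0.001, 0.707]
ft_force: [-1.2, 0.4, -1.5]
grip_width: 0.0132
```

```bash
python3 -c "
from m import *
togo(.579,-.264,.083,0)
p,d,K,R,t=avg('scene',2); save('s17.png',cv2.resize(p[170:210,215:255],None,fx=18,fy=14,interpolation=cv2.INTER_CUBIC))"
```

```text
clock 14.70 eef [ 0.5787 -0.2627  0.1082] psi 0.02 q [-24.4  33.1  10.9  67.6  -0.1  65.6] F [-1.2  0.4 -1.5] grip 0.0132
move cm [ 0.03 -0.13 -2.52] twist -0.02
```

View pics/s17.png

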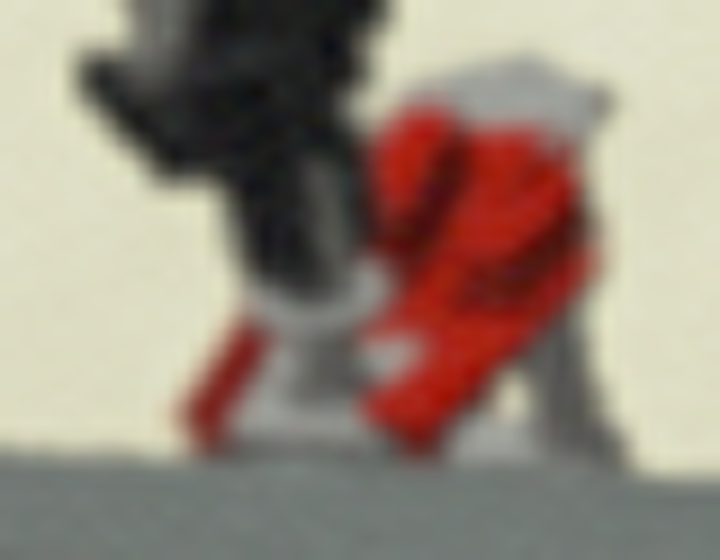

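>>> {"method": "step_arm", "body": {
  "series": [
    {"x":0,"y":-0.05,"z":-0.6,"twist":0,"jaw":0.8},
    {"x":0,"y":-0.05,"z":-1.1,"twist":0,"jaw":0.8},
    {"x":0,"y":-0.05,"z":-1.6,"twist":0,"jaw":0.8},
    {"x":0,"y":-0.05,"z":-2,"twist":0,"jaw":0.8}
  ]
}}

```text
clock: 15.13
eef_pos: [0.5782, -0.263, 0.0872]
tool_rot: [-0.001, 0.707, -0.001, 0.707]
ft_force: [0.0, 0.3, -0.5]
grip_width: 0.013
```

Sliding freely. Continue to seat.

>>> {"method": "step_arm", "body": {
  "series": [
    {"x":0,"y":0,"z":-0.3,"twist":0,"jaw":0.8},
    {"x":0,"y":0,"z":-0.5,"twist":0,"jaw":0.8},
    {"x":0,"y":0,"z":-0.7,"twist":0,"jaw":0.8},
    {"x":0,"y":0,"z":-0.7,"twist":0,"jaw":0.8}
  ]
}}

```text
clock: 15.47
eef_pos: [0.5781, -0.263, 0.083]
tool_rot: [-0.001, 0.707, -0.001, 0.707]
ft_force: [-6.2, 2.1, 12.7]
grip_width: 0.0133
```

```bash
python3 -c "
from m import *
togo(.579,-.264,.083,0)
p,d,K,R,t=avg('scene',2); save('s18.png',cv2.resize(p[170:210,215:255],None,fx=18,fy=14,interpolation=cv2.INTER_CUBIC))"
```

```text
clock 15.47 eef [ 0.5781 -0.263   0.083 ] psi 0.02 q [-24.4  34.2   8.8  64.5  -0.1  65.6] F [-6.2  2.1 12.7] grip 0.0133
move cm [ 0.09 -0.1   0.  ] twist -0.02
```

View pics/s18.png

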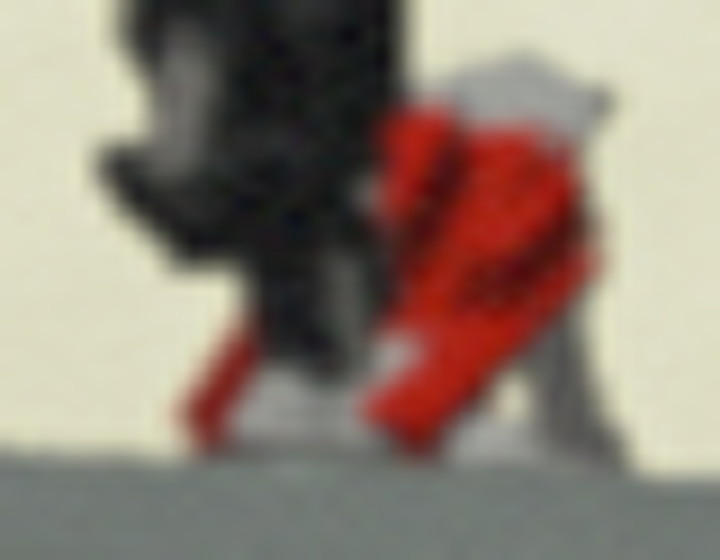

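>>> {"method": "step_arm", "body": {
  "series": [
    {"x":0,"y":0,"z":0,"twist":0,"jaw":3},
    {"x":0,"y":0,"z":0,"twist":0,"jaw":3},
    {"x":0,"y":0,"z":0.3,"twist":0,"jaw":3},
    {"x":0,"y":0,"z":3,"twist":0,"jaw":3},
    {"x":0,"y":0,"z":6,"twist":0,"jaw":3},
    {"x":0,"y":0,"z":9,"twist":0,"jaw":3},
    {"x":0,"y":4,"z":10,"twist":25,"jaw":3},
    {"x":0,"y":4.3,"z":10,"twist":50,"jaw":3},
    {"x":0,"y":4.3,"z":10,"twist":75,"jaw":3},
    {"x":0,"y":4.3,"z":10,"twist":75,"jaw":3}
  ]
}}

```text
clock: 16.4
eef_pos: [0.5785, -0.2193, 0.1834]
tool_rot: [-0.179, 0.684, 0.177, 0.685]
ft_force: [-0.3, -1.2, -0.2]
grip_width: 0.03
```

```bash
python3 -c "
from m import *
z=np.load('pics/t11.npz');K,R,t=z['K'],z['R'],z['t']
a=ray(401.3,225.3,.106,K,R,t);b=ray(405.5,203.7,.106,K,R,t); d=b-a
print(np.linalg.norm(d),'axis',(a+d*12/70).round(4),'theta deg',np.degrees(np.arctan2(d[1],d[0]))+90)
togo(.5786,-.22,.112,76)
p,d,K,R,t=avg('scene',2); save('s19.png',cv2.resize(p[140:210,205:275],None,fx=10,fy=8.5,interpolation=cv2.INTER_CUBIC))"
```

```text
0.07283537638366036 axis [ 0.5764 -0.2211  0.106 ] theta deg 77.9255791278848
clock 16.40 eef [ 0.5785 -0.2193  0.1834] psi 29.10 q [-20.7  28.5  14.6  76.   -0.1  40.2] F [-0.3 -1.2 -0.2] grip 0.0300
move cm [ 0.01 -0.07 -7.14] twist 46.9
```

View pics/s19.png

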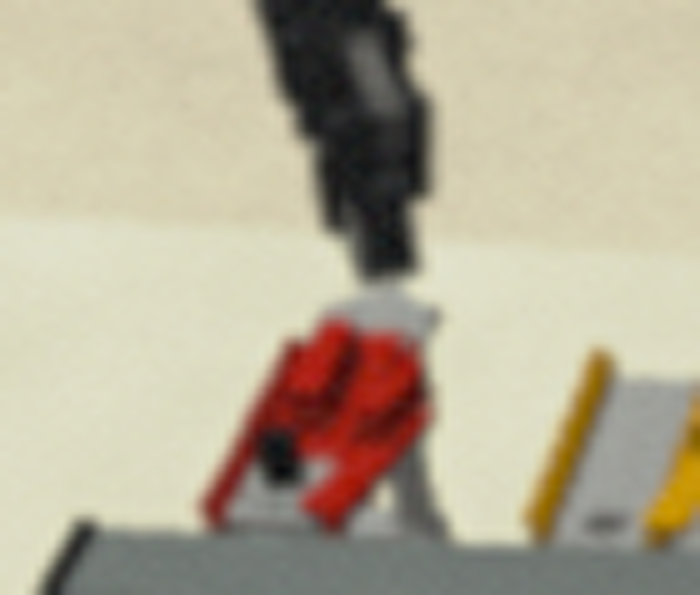

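>>> {"method": "step_arm", "body": {
  "series": [
    {"x":0,"y":-0.1,"z":-2,"twist":48,"jaw":3},
    {"x":0,"y":-0.1,"z":-2,"twist":48,"jaw":3},
    {"x":0,"y":-0.1,"z":-2,"twist":48,"jaw":3},
    {"x":0,"y":-0.1,"z":-2,"twist":48,"jaw":3},
    {"x":0,"y":-0.1,"z":-2,"twist":48,"jaw":3},
    {"x":0,"y":-0.1,"z":-2,"twist":48,"jaw":3},
    {"x":0,"y":-0.1,"z":-4,"twist":48,"jaw":3},
    {"x":0,"y":-0.1,"z":-5,"twist":48,"jaw":3},
    {"x":0,"y":-0.1,"z":-5,"twist":48,"jaw":3},
    {"x":0,"y":-0.1,"z":-5,"twist":48,"jaw":3}
  ]
}}

```text
clock: 17.33
eef_pos: [0.5773, -0.2205, 0.1316]
tool_rot: [-0.437, 0.555, 0.438, 0.556]
ft_force: [0.2, -0.4, 0.0]
grip_width: 0.0299
```

```bash
python3 -c "
from m import *
togo(.578,-.2202,.112,78)
p,d,K,R,t=avg('scene',2); save('s20.png',cv2.resize(p[150:210,215:275],None,fx=12,fy=10,interpolation=cv2.INTER_CUBIC))"
```

```text
clock 17.33 eef [ 0.5773 -0.2205  0.1316] psi 76.48 q [-20.9  30.3   9.7  69.5   0.1  -7.4] F [ 0.2 -0.4  0. ] grip 0.0299
move cm [ 0.07  0.03 -1.96] twist 1.52
```

View pics/s20.png

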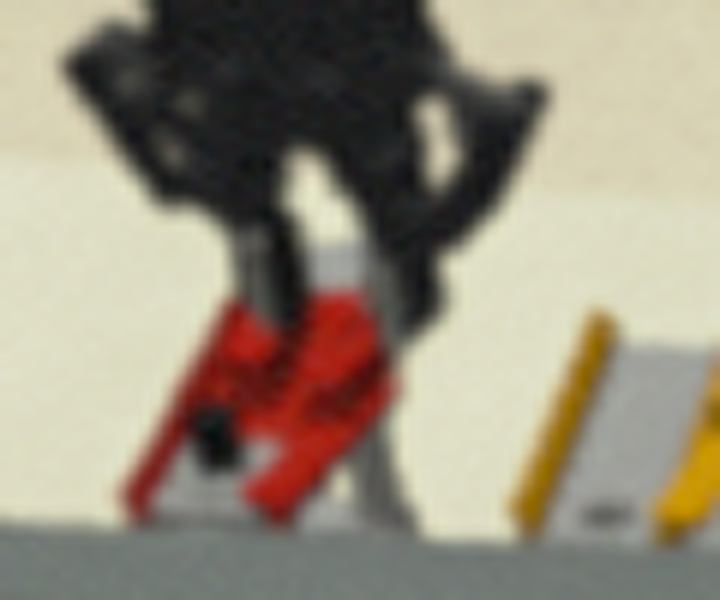

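>>> {"method": "step_arm", "body": {
  "series": [
    {"x":0.05,"y":0,"z":-1,"twist":1.5,"jaw":3},
    {"x":0.05,"y":0,"z":-1.9,"twist":1.5,"jaw":3},
    {"x":0.05,"y":0,"z":-1.9,"twist":1.5,"jaw":3},
    {"x":0.05,"y":0,"z":-1.9,"twist":1.5,"jaw":0.3},
    {"x":0.05,"y":0,"z":-1.9,"twist":1.5,"jaw":0.3},
    {"x":0.05,"y":0,"z":-1.9,"twist":1.5,"jaw":0.3},
    {"x":0.05,"y":0,"z":-1.9,"twist":1.5,"jaw":0.3},
    {"x":0.05,"y":0,"z":-1.9,"twist":1.5,"jaw":0.3}
  ]
}}

```text
clock: 18.1
eef_pos: [0.5786, -0.2208, 0.114]
tool_rot: [-0.446, 0.549, 0.445, 0.55]
ft_force: [-0.1, -0.1, -1.7]
grip_width: 0.0078
```

```bash
python3 -c "
from m import *
togo(.578,-.2202,.112,-0.3)
p,d,K,R,t=avg('scene',2); save('s21.png',cv2.resize(p[150:210,215:275],None,fx=12,fy=10,interpolation=cv2.INTER_CUBIC))"
```

```text
clock 18.10 eef [ 0.5786 -0.2208  0.114 ] psi 78.05 q [-20.9  31.1   8.3  67.1   0.1  -9. ] F [-0.1 -0.1 -1.7] grip 0.0078
move cm [-0.06  0.06 -0.2 ] twist -78.35
```

View pics/s21.png

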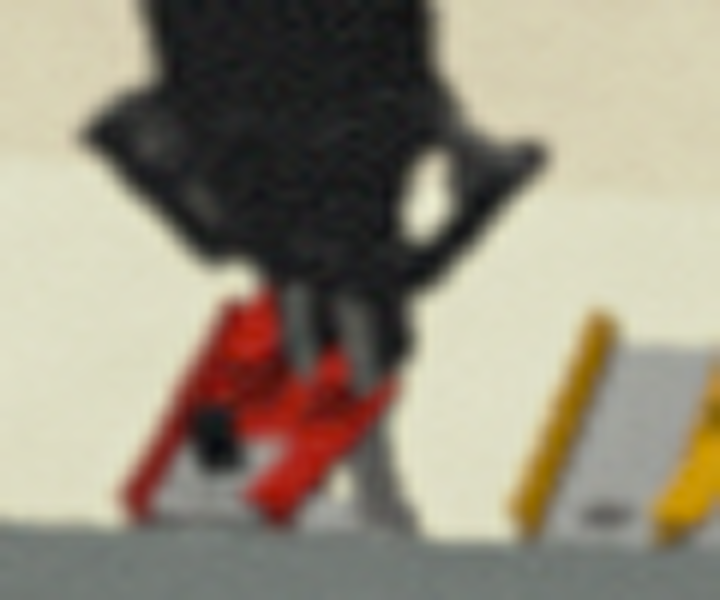

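>>> {"method": "step_arm", "body": {
  "series": [
    {"x":0,"y":0,"z":0,"twist":-7,"jaw":0.3},
    {"x":0,"y":0,"z":0,"twist":-14,"jaw":0.3},
    {"x":0,"y":0,"z":0,"twist":-21,"jaw":0.3},
    {"x":0,"y":0,"z":0,"twist":-28,"jaw":0.3},
    {"x":0,"y":0,"z":0,"twist":-35,"jaw":0.3},
    {"x":0,"y":0,"z":0,"twist":-42,"jaw":0.3},
    {"x":0,"y":0,"z":0,"twist":-49,"jaw":0.3},
    {"x":0,"y":0,"z":0,"twist":-56,"jaw":0.3},
    {"x":0,"y":0,"z":0,"twist":-62,"jaw":0.3},
    {"x":0,"y":0,"z":0,"twist":-62,"jaw":0.3}
  ]
}}

```text
clock: 19.03
eef_pos: [0.5785, -0.221, 0.114]
tool_rot: [-0.099, 0.7, 0.097, 0.701]
ft_force: [-1.3, -1.6, -2.2]
grip_width: 0.0081
```

```bash
python3 -c "
from m import *
togo(.578,-.2202,.112,-0.3)
p,d,K,R,t=avg('scene',2); save('s22.png',cv2.resize(p[150:210,205:265],None,fx=12,fy=10,interpolation=cv2.INTER_CUBIC))"
```

```text
clock 19.03 eef [ 0.5785 -0.221   0.114 ] psi 15.95 q [-20.9  31.1   8.3  67.1  -0.1  53.2] F [-1.3 -1.6 -2.2] grip 0.0081
move cm [-0.05  0.08 -0.2 ] twist -16.25
```

View pics/s22.png

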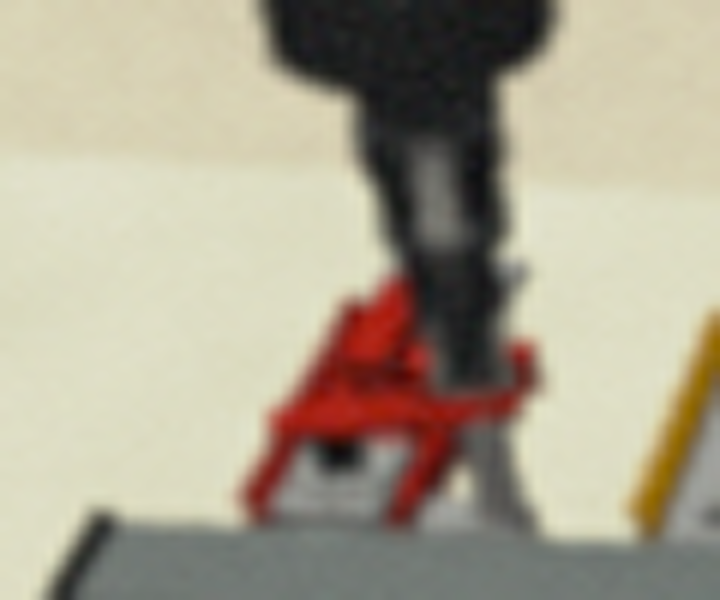

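>>> {"method": "step_arm", "body": {
  "series": [
    {"x":0,"y":0,"z":0,"twist":-7,"jaw":0.3},
    {"x":0,"y":0,"z":0,"twist":-13,"jaw":0.3},
    {"x":0,"y":0,"z":0,"twist":-16.5,"jaw":0.3},
    {"x":0,"y":0,"z":0,"twist":-16.5,"jaw":0.3},
    {"x":0,"y":0,"z":0,"twist":-16.5,"jaw":0.3},
    {"x":0,"y":0,"z":0,"twist":-16.5,"jaw":2.4},
    {"x":0,"y":0,"z":0,"twist":-16.5,"jaw":2.4},
    {"x":0,"y":0,"z":0.2,"twist":-16.5,"jaw":2.4},
    {"x":0,"y":0,"z":4,"twist":-16.5,"jaw":3},
    {"x":0,"y":0,"z":8,"twist":-16.5,"jaw":3}
  ]
}}

```text
clock: 19.97
eef_pos: [0.5765, -0.2201, 0.1921]
tool_rot: [0.002, 0.709, -0.002, 0.705]
ft_force: [1.0, 0.1, 0.8]
grip_width: 0.0301
```

```bash
python3 -c "
from m import *
togo(.4633,.3237,.2,100)
p,d,K,R,t=avg('scene',2); save('s23.png',cv2.resize(p[150:210,205:265],None,fx=12,fy=10,interpolation=cv2.INTER_CUBIC))
p,d,K,R,t=avg('top',2); save('t23.png',p)"
```

```text
clock 19.97 eef [ 0.5765 -0.2201  0.1921] psi -0.26 q [-20.8  28.5  16.   77.8  -0.1  69.4] F [1.  0.1 0.8] grip 0.0301
move cm [-11.32  54.38   0.79] twist 100.26
```

View pics/s23.png

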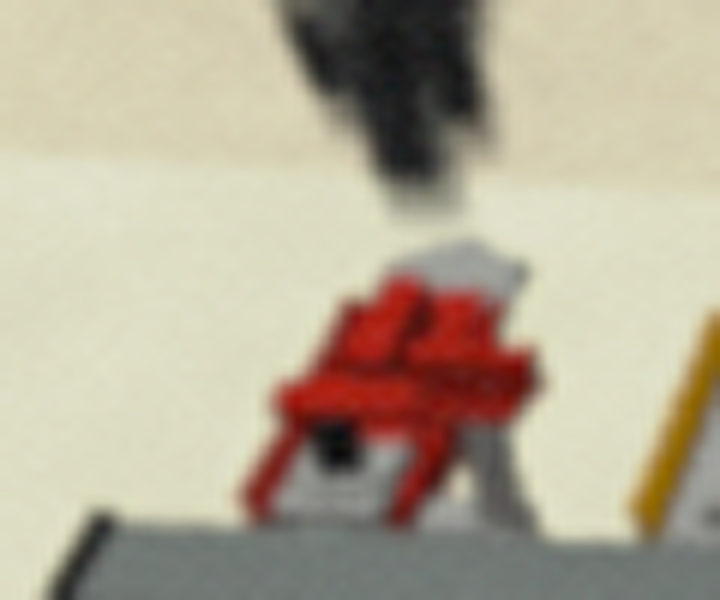

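View pics/t23.png

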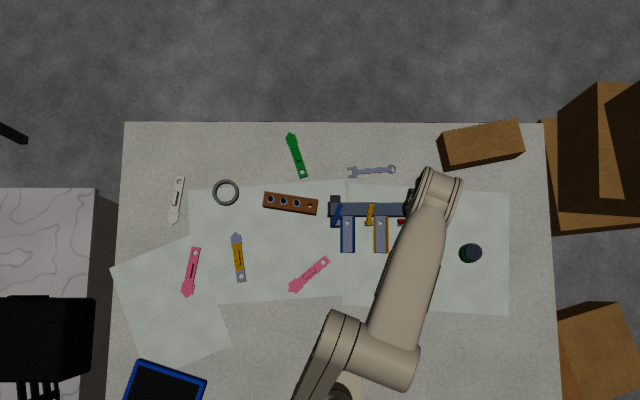

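>>> {"method": "step_arm", "body": {
  "series": [
    {"x":0,"y":2,"z":3,"twist":5,"jaw":5},
    {"x":-11.3,"y":54.4,"z":3,"twist":100,"jaw":5},
    {"x":-11.3,"y":54.4,"z":3,"twist":100,"jaw":5},
    {"x":-11.3,"y":54.4,"z":3,"twist":100,"jaw":5},
    {"x":-11.3,"y":54.4,"z":3,"twist":100,"jaw":5},
    {"x":-11.3,"y":54.4,"z":3,"twist":100,"jaw":5},
    {"x":-11.3,"y":54.4,"z":3,"twist":100,"jaw":5},
    {"x":-11.3,"y":54.4,"z":3,"twist":100,"jaw":5},
    {"x":-11.3,"y":54.4,"z":3,"twist":100,"jaw":5},
    {"x":-11.3,"y":54.4,"z":3,"twist":100,"jaw":5}
  ]
}}

```text
clock: 21.0
eef_pos: [0.4996, 0.1667, 0.2257]
tool_rot: [-0.403, 0.579, 0.404, 0.583]
ft_force: [-0.1, 0.7, 0.1]
grip_width: 0.0502
```

```bash
cat >> m.py <<'E'
def yel(p,K,R,t,zb=.0105,ze=.005):
    U=up(p); h=cv2.cvtColor(U,cv2.COLOR_RGB2HSV).astype(int); g=cv2.cvtColor(U,cv2.COLOR_RGB2GRAY)
    m=(h[...,0]>15)&(h[...,0]<30)&(h[...,1]>130)&(h[...,2]>50)
    for mm,s,c in comps(m,36*180):
        if s[4]>36*320 or full(c)[0]>325: continue
        ys,xs=np.nonzero(mm); r=cv2.minAreaRect(np.c_[xs,ys].astype(np.float32)); b=full(r[0]); C=ray(*b,zb,K,R,t)
        print("body",b.round(2),np.array(r[1])/S,r[2],C.round(4))
        return b,C[:2],g
def eye(g,u,v,zz,K,R,t):
    u0,v0=int((u-5)*S),int((v-5)*S); w=g[v0:v0+10*S,u0:u0+10*S].astype(float)
    m=w>(np.median(w)+np.percentile(w,98))/2
    best=max(comps(m,50),key=lambda c:-np.hypot(*(c[2]-5*S))); c=full(best[2]+[u0,v0])
    print("eye",c.round(2),best[1][2:4]/S); return ray(*c,zz,K,R,t)[:2]
E
python3 -c "
from m import *
p,d,K,R,t=avg('top'); save('t24.png',cv2.resize(p[200:300,180:330],None,fx=5,fy=5,interpolation=cv2.INTER_CUBIC)); np.savez('pics/t24.npz',p=p,K=K,R=R,t=t)
b,C,g=yel(p,K,R,t); E=eye(g,b[0]+2.9,b[1]+19.3,.005,K,R,t); u=E-C; print(np.linalg.norm(u)); u/=np.linalg.norm(u); print(np.degrees(np.arctan2(u[1],u[0])),'origin',E-.062*u)
togo(.4633,.3237,.1,99.6)"
```

```text
body [237.81 256.49] [27.24775187  9.30652809] 82.40535736083984 [0.4672 0.3244 0.0105]
eye [240.74 275.82] [4.33333333 4.66666667]
0.06594027851145333
-170.33476616297972 origin [0.46334249 0.3237165 ]
clock 21.20 eef [0.5001 0.1662 0.2257] psi 69.35 q [18.3 16.7  3.4 76.4  0.1 39. ] F [-0.2 -1.1  0.1] grip 0.0499
move cm [ -3.68  15.75 -12.57] twist 30.25
```

View pics/t24.png

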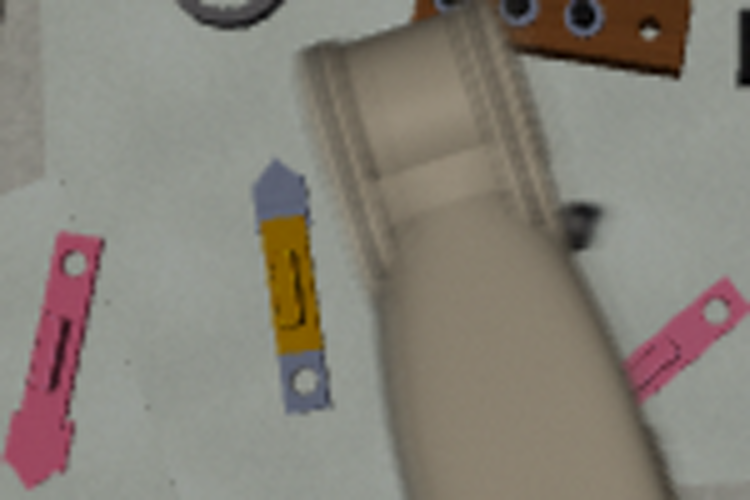

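>>> {"method": "step_arm", "body": {
  "series": [
    {"x":-3.7,"y":15.75,"z":-5,"twist":30.2,"jaw":5},
    {"x":-3.7,"y":15.75,"z":-5,"twist":30.2,"jaw":5},
    {"x":-3.7,"y":15.75,"z":-5,"twist":30.2,"jaw":5},
    {"x":-3.7,"y":15.75,"z":-5,"twist":30.2,"jaw":5},
    {"x":-3.7,"y":15.75,"z":-9,"twist":30.2,"jaw":5},
    {"x":-3.7,"y":15.75,"z":-13,"twist":30.2,"jaw":5},
    {"x":-3.7,"y":15.75,"z":-14,"twist":30.2,"jaw":5},
    {"x":-3.7,"y":15.75,"z":-14,"twist":30.2,"jaw":5},
    {"x":-3.7,"y":15.75,"z":-14,"twist":30.2,"jaw":5}
  ]
}}

```text
clock: 21.95
eef_pos: [0.4638, 0.3224, 0.086]
tool_rot: [-0.539, 0.456, 0.54, 0.459]
ft_force: [0.2, 0.7, 0.7]
grip_width: 0.0503
```

```bash
python3 -c "
from m import *
togo(.4633,.3237,.019,99.6)
p,d,K,R,t=cam('scene'); save('s25.png',cv2.resize(p[150:230,365:455],None,fx=8,fy=7,interpolation=cv2.INTER_CUBIC))"
```

```text
clock 21.95 eef [0.4638 0.3224 0.086 ] psi 99.39 q [34.7 26.7 -3.6 59.5  0.2 25.3] F [0.2 0.7 0.7] grip 0.0503
move cm [-0.05  0.13 -6.7 ] twist 0.21
```

View pics/s25.png

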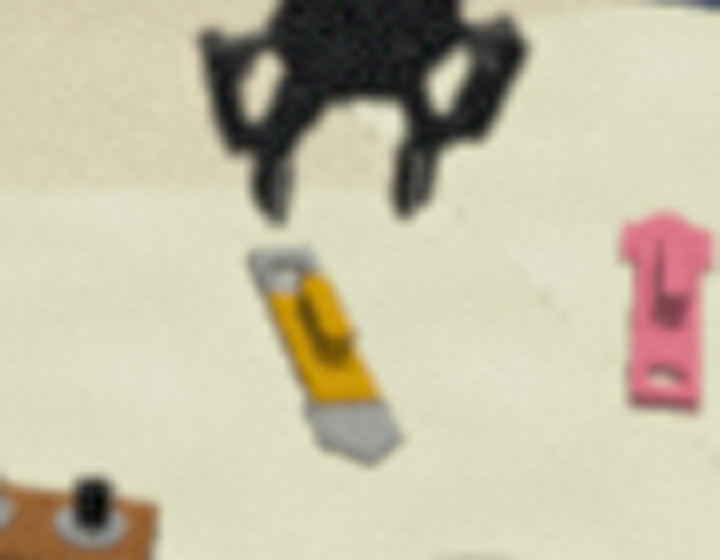

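>>> {"method": "step_arm", "body": {
  "series": [
    {"x":-0.05,"y":0.1,"z":-3,"twist":0.2,"jaw":5},
    {"x":-0.05,"y":0.1,"z":-5.5,"twist":0.2,"jaw":5},
    {"x":-0.05,"y":0.1,"z":-6.8,"twist":0.2,"jaw":5},
    {"x":-0.05,"y":0.1,"z":-6.8,"twist":0.2,"jaw":5},
    {"x":-0.05,"y":0.1,"z":-6.8,"twist":0.2,"jaw":5}
  ]
}}

```text
clock: 22.42
eef_pos: [0.466, 0.3244, 0.0215]
tool_rot: [-0.54, 0.453, 0.54, 0.46]
ft_force: [0.7, -0.1, 0.8]
grip_width: 0.0503
```

```bash
python3 -c "
from m import *
togo(.4633,.3237,.019,99.6)
p,d,K,R,t=cam('scene'); save('s26.png',cv2.resize(p[150:230,365:455],None,fx=8,fy=7,interpolation=cv2.INTER_CUBIC))"
```

```text
clock 22.42 eef [0.466  0.3244 0.0215] psi 99.53 q [34.8 30.8 -7.8 50.8  0.2 25.2] F [ 0.7 -0.1  0.8] grip 0.0503
move cm [-0.27 -0.07 -0.25] twist 0.07
```

View pics/s26.png

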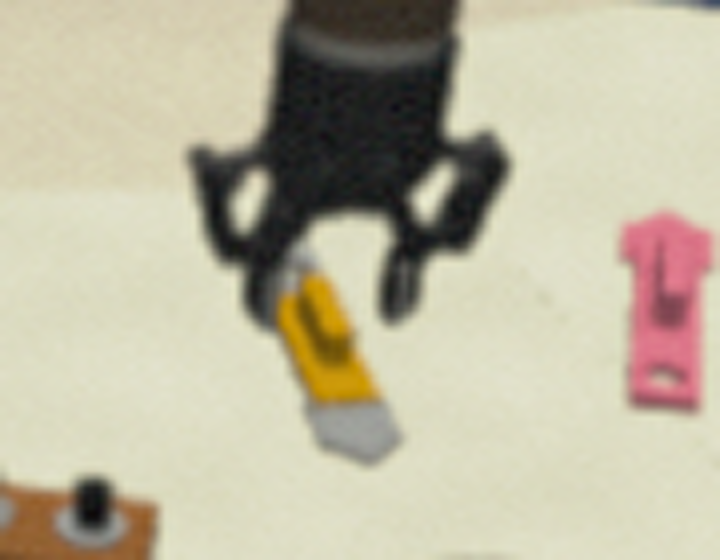

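>>> {"method": "step_arm", "body": {
  "series": [
    {"x":-0.2,"y":-0.05,"z":-0.1,"twist":0,"jaw":5},
    {"x":-0.2,"y":-0.05,"z":-0.1,"twist":0,"jaw":0.5},
    {"x":-0.2,"y":-0.05,"z":-0.1,"twist":0,"jaw":0.5},
    {"x":-0.2,"y":-0.05,"z":-0.1,"twist":0,"jaw":0.5},
    {"x":-0.2,"y":-0.05,"z":-0.1,"twist":0,"jaw":0.5},
    {"x":-0.2,"y":-0.05,"z":-0.1,"twist":0,"jaw":0.5},
    {"x":-0.2,"y":-0.05,"z":-0.1,"twist":0,"jaw":0.5}
  ]
}}

```text
clock: 23.05
eef_pos: [0.465, 0.3248, 0.0224]
tool_rot: [0.54, -0.452, -0.539, -0.461]
ft_force: [-0.6, -0.0, 6.5]
grip_width: 0.0122
```

>>> {"method": "step_arm", "body": {
  "series": [
    {"x":0,"y":0,"z":3,"twist":0,"jaw":0.5},
    {"x":0,"y":0,"z":7,"twist":0,"jaw":0.5},
    {"x":0,"y":0,"z":11,"twist":0,"jaw":0.5},
    {"x":0,"y":0,"z":15,"twist":0,"jaw":0.5},
    {"x":0,"y":0,"z":17,"twist":0,"jaw":0.5},
    {"x":0,"y":0,"z":17,"twist":0,"jaw":0.5}
  ]
}}

```text
clock: 23.55
eef_pos: [0.4676, 0.3267, 0.1981]
tool_rot: [0.541, -0.448, -0.538, -0.465]
ft_force: [1.3, 1.1, -3.4]
grip_width: 0.0119
```

```bash
python3 -c "
from m import *
togo(.518,-.1548,.19,-90.3)
p,d,K,R,t=cam('scene'); save('s27.png',cv2.resize(p[120:200,365:455],None,fx=8,fy=7,interpolation=cv2.INTER_CUBIC))"
```

```text
clock 23.55 eef [0.4676 0.3267 0.1981] psi 99.56 q [34.9 21.6  6.1 73.2  0.1 25.3] F [ 1.3  1.1 -3.4] grip 0.0119
move cm [  5.04 -48.15  -0.81] twist 170.14
```

View pics/s27.png

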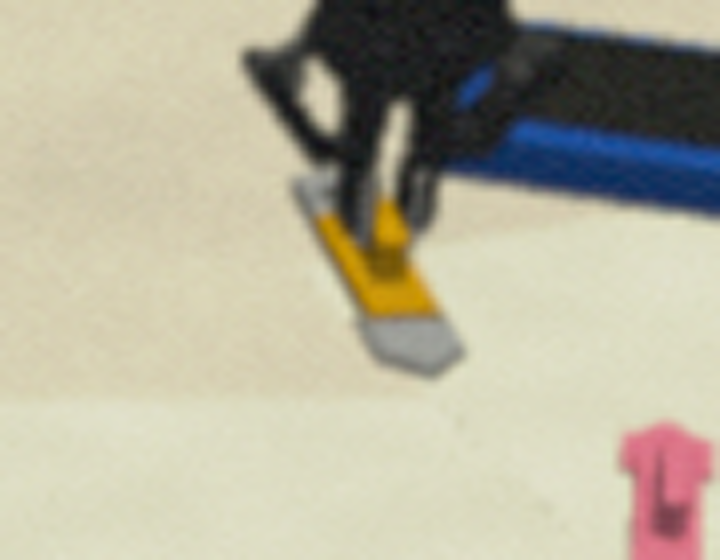

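>>> {"method": "step_arm", "body": {
  "series": [
    {"x":2,"y":-40,"z":1,"twist":-71,"jaw":0.5},
    {"x":2,"y":-40,"z":1,"twist":-71,"jaw":0.5},
    {"x":2,"y":-40,"z":1,"twist":-71,"jaw":0.5},
    {"x":2,"y":-40,"z":1,"twist":-71,"jaw":0.5},
    {"x":2,"y":-40,"z":1,"twist":-71,"jaw":0.5},
    {"x":2,"y":-40,"z":1,"twist":-71,"jaw":0.5},
    {"x":2,"y":-40,"z":1,"twist":-71,"jaw":0.5},
    {"x":2,"y":-40,"z":1,"twist":-71,"jaw":0.5},
    {"x":2,"y":-40,"z":1,"twist":-71,"jaw":0.5},
    {"x":2,"y":-40,"z":1,"twist":-71,"jaw":0.5}
  ]
}}

```text
clock: 24.43
eef_pos: [0.484, -0.0778, 0.2015]
tool_rot: [-0.176, 0.683, 0.167, 0.689]
ft_force: [0.8, -0.6, -3.9]
grip_width: 0.0123
```

>>> {"method": "step_arm", "body": {
  "series": [
    {"x":0,"y":-6,"z":0,"twist":-71,"jaw":0.5},
    {"x":0,"y":-6,"z":0,"twist":-71,"jaw":0.5},
    {"x":0,"y":-6,"z":0,"twist":-71,"jaw":0.5},
    {"x":0,"y":-6,"z":0,"twist":-71,"jaw":0.5},
    {"x":0,"y":-6,"z":0,"twist":-71,"jaw":0.5},
    {"x":0,"y":-6,"z":0,"twist":-71,"jaw":0.5},
    {"x":0,"y":-6,"z":0,"twist":-71,"jaw":0.5},
    {"x":0,"y":-6,"z":0,"twist":-71,"jaw":0.5},
    {"x":0,"y":-6,"z":0,"twist":-71,"jaw":0.5},
    {"x":0,"y":-6,"z":0,"twist":-71,"jaw":0.5}
  ]
}}

```text
clock: 25.27
eef_pos: [0.4819, -0.1372, 0.198]
tool_rot: [0.256, 0.66, -0.266, 0.654]
ft_force: [1.0, -0.4, -3.9]
grip_width: 0.0123
```

```bash
python3 -c "
from m import *
togo(.518,-.1548,.19,-90.3)"
```

```text
clock 25.27 eef [ 0.4819 -0.1372  0.198 ] psi -43.32 q [-15.4  15.3  -2.7  72.5  -0.8 117.9] F [ 1.  -0.4 -3.9] grip 0.0123
move cm [ 3.61 -1.76 -0.8 ] twist -46.98
```

>>> {"method": "step_arm", "body": {
  "series": [
    {"x":3.6,"y":-1.7,"z":-0.5,"twist":-47,"jaw":0.5},
    {"x":3.6,"y":-1.7,"z":-0.5,"twist":-47,"jaw":0.5},
    {"x":3.6,"y":-1.7,"z":-0.5,"twist":-47,"jaw":0.5},
    {"x":3.6,"y":-1.7,"z":-0.5,"twist":-47,"jaw":0.5},
    {"x":3.6,"y":-1.7,"z":-0.5,"twist":-47,"jaw":0.5},
    {"x":3.6,"y":-1.7,"z":-0.5,"twist":-47,"jaw":0.5},
    {"x":3.6,"y":-1.7,"z":-0.5,"twist":-47,"jaw":0.5},
    {"x":3.6,"y":-1.7,"z":-3,"twist":-47,"jaw":0.5},
    {"x":3.6,"y":-1.7,"z":-5.5,"twist":-47,"jaw":0.5},
    {"x":3.6,"y":-1.7,"z":-6.5,"twist":-47,"jaw":0.5}
  ]
}}

```text
clock: 26.1
eef_pos: [0.5136, -0.1529, 0.1267]
tool_rot: [-0.496, -0.507, 0.507, -0.49]
ft_force: [0.0, -0.2, -4.8]
grip_width: 0.012
```

```bash
python3 -c "
from m import *
p,d,K,R,t=avg('scene'); save('s28.png',cv2.resize(p[150:220,225:305],None,fx=10,fy=8.5,interpolation=cv2.INTER_CUBIC))
p,d,K,R,t=avg('top'); save('t28.png',cv2.resize(p[200:260,345:425],None,fx=10,fy=10,interpolation=cv2.INTER_CUBIC)); np.savez('pics/t28.npz',p=p,K=K,R=R,t=t)
togo(.518,-.1548,.08,-90.3)"
```

```text
clock 26.50 eef [ 0.5189 -0.1545  0.1343] psi -90.32 q [-16.5  22.5  -2.4  65.9  -0.2 163.8] F [-0.5  0.1 -3.1] grip 0.0122
move cm [-0.09 -0.03 -5.43] twist 0.02
```

View pics/s28.png

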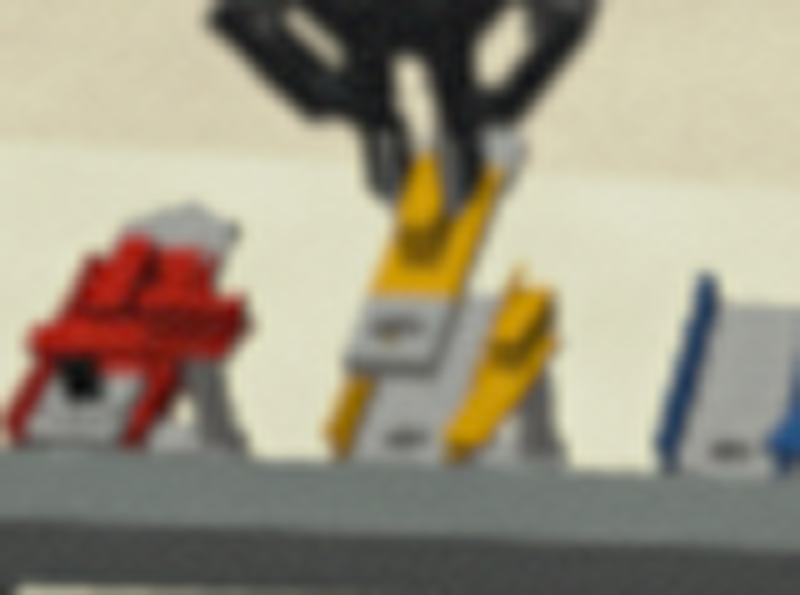

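View pics/t28.png

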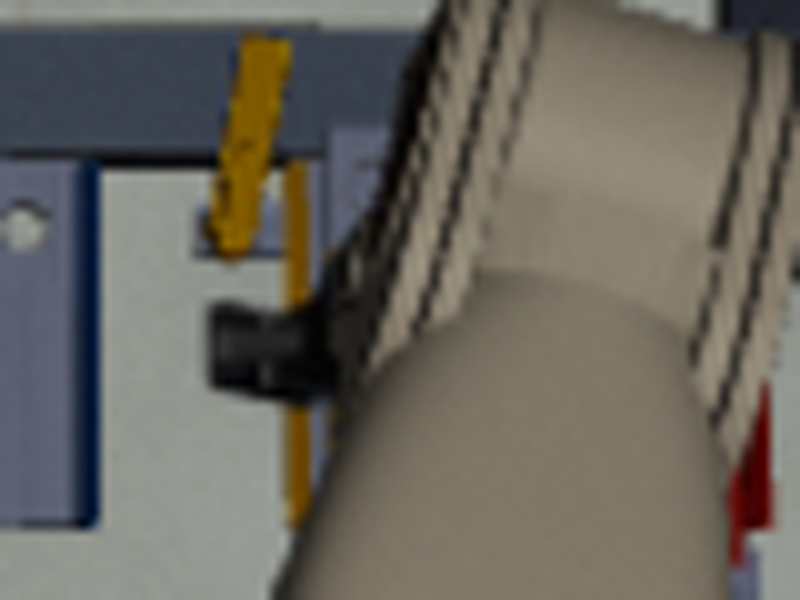

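```bash
python3 -c "
from m import *
z=np.load('pics/t28.npz');K,R,t=z['K'],z['R'],z['t']
X=ray(377.5,212.3,.122,K,R,t); print(X, 'centre y',X[1]-.015,'eye x',X[0]-.02)
i=bot.camera_info('scene');K,R,t=[np.array(i[k]) for k in('camera_matrix','R','t')]
print(ray(264.2,188.1,.119,K,R,t),'hole scene',proj([.5796,-.1548,.06],K,R,t),(225+40.4-.5,150+43.8/.85-.5))
g=cv2.cvtColor(cv2.resize(z['p'][200:260,345:425],None,fx=10,fy=10,interpolation=cv2.INTER_CUBIC),cv2.COLOR_RGB2GRAY)
print(g[150,280:380:5],g[100:200:5,350])"
```

```text
[ 0.60398278 -0.14010909  0.122     ] centre y -0.15510908548078717 eye x 0.5839827770754827
[ 0.58450677 -0.15305039  0.119     ] hole scene [265.64824002 201.44245318] (264.9, 201.02941176470588)
[41 45 49 52 52 51 50 49 47 54 75 94 98 96 97 96 97 97 98 93] [62 62 62 64 66 73 84 94 96 95 97 96 94 92 92 92 92 93 93 93]
```

>>> {"method": "step_arm", "body": {
  "series": [
    {"x":-0.45,"y":0,"z":-1.5,"twist":0,"jaw":0.5},
    {"x":-0.45,"y":0,"z":-3,"twist":0,"jaw":0.5},
    {"x":-0.45,"y":0,"z":-4,"twist":0,"jaw":0.5},
    {"x":-0.45,"y":0,"z":-4.6,"twist":0,"jaw":0.5},
    {"x":-0.45,"y":0,"z":-4.8,"twist":0,"jaw":0.5},
    {"x":-0.45,"y":0,"z":-4.8,"twist":0,"jaw":0.5}
  ]
}}

```text
clock: 27.0
eef_pos: [0.5144, -0.1545, 0.0862]
tool_rot: [-0.498, -0.503, 0.505, -0.495]
ft_force: [0.2, 0.1, -4.3]
grip_width: 0.0121
```

```bash
python3 -c "
from m import *
p,d,K,R,t=avg('scene'); save('s29.png',cv2.resize(p[160:210,245:295],None,fx=14,fy=12,interpolation=cv2.INTER_CUBIC))
p,d,K,R,t=avg('top'); save('t29.png',cv2.resize(p[200:260,345:425],None,fx=10,fy=10,interpolation=cv2.INTER_CUBIC)); np.savez('pics/t29.npz',p=p,K=K,R=R,t=t)
togo(.5145,-.1548,.0815,-90.3)"
```

```text
clock 27.40 eef [ 0.5147 -0.1546  0.0868] psi -90.32 q [-16.6  24.5  -7.   59.2  -0.2 163.7] F [ 1.1 -0.8 -4.2] grip 0.0120
move cm [-0.02 -0.02 -0.53] twist 0.02
```

View pics/s29.png

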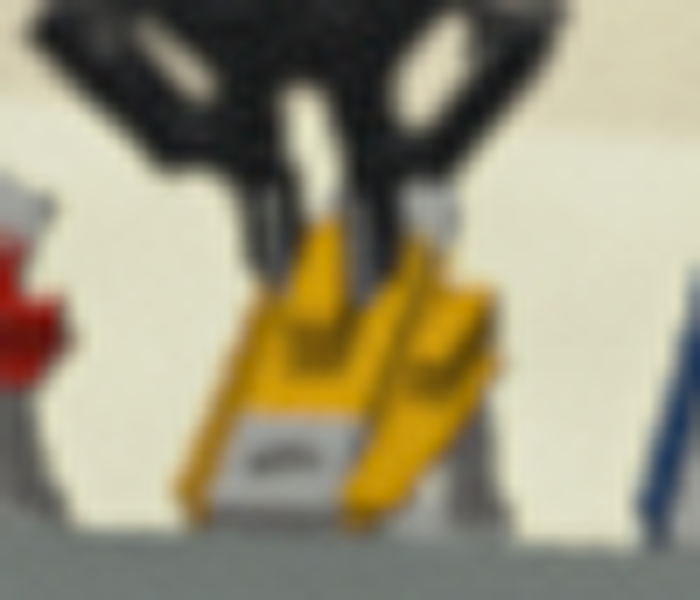

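View pics/t29.png

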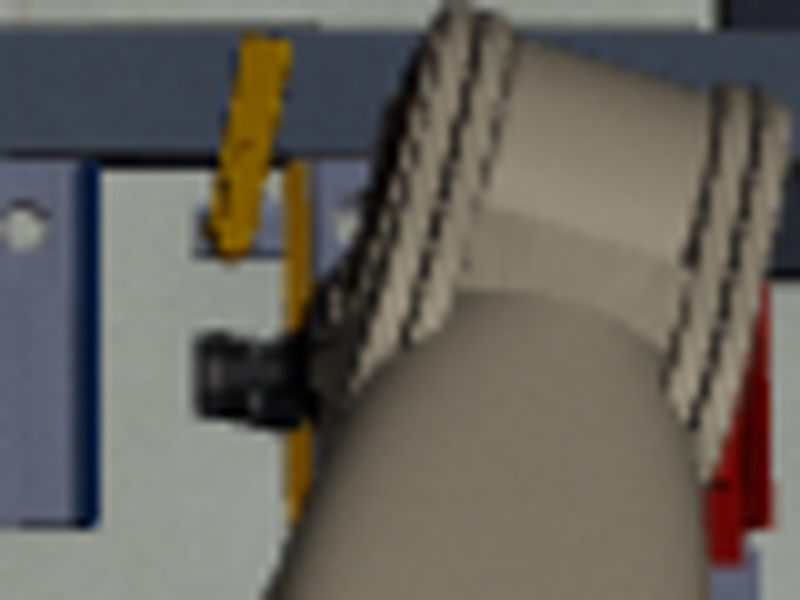

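Looks in line. Lower to contact.

>>> {"method": "step_arm", "body": {
  "series": [
    {"x":0,"y":0,"z":-0.3,"twist":0,"jaw":0.5},
    {"x":0,"y":0,"z":-0.5,"twist":0,"jaw":0.5},
    {"x":0,"y":0,"z":-0.6,"twist":0,"jaw":0.5},
    {"x":0,"y":0,"z":-0.7,"twist":0,"jaw":0.5}
  ]
}}

```text
clock: 27.73
eef_pos: [0.515, -0.1546, 0.0823]
tool_rot: [-0.498, -0.502, 0.504, -0.496]
ft_force: [-7.7, 3.0, 19.8]
grip_width: 0.0122
```

>>> {"method": "step_arm", "body": {
  "series": [
    {"x":0,"y":0,"z":0.1,"twist":0,"jaw":2.8},
    {"x":0,"y":0,"z":0.1,"twist":0,"jaw":2.8},
    {"x":0,"y":0,"z":0.1,"twist":0,"jaw":2.8},
    {"x":0,"y":0,"z":2,"twist":0,"jaw":2.8},
    {"x":0,"y":0,"z":5,"twist":0,"jaw":2.8},
    {"x":0,"y":0,"z":9,"twist":0,"jaw":2.8},
    {"x":3,"y":4,"z":12,"twist":7,"jaw":2.8},
    {"x":13.2,"y":28,"z":12,"twist":90,"jaw":3.2},
    {"x":13.2,"y":28,"z":12,"twist":90,"jaw":3.2},
    {"x":13.2,"y":28,"z":12,"twist":90,"jaw":3.2}
  ]
}}

```text
clock: 28.57
eef_pos: [0.5879, -0.0105, 0.1984]
tool_rot: [0.359, 0.609, -0.365, 0.606]
ft_force: [0.5, -1.4, -0.4]
grip_width: 0.032
```

```bash
python3 -c "
from m import *
togo(.6465,.1259,.18,0)"
```

```text
clock 28.57 eef [ 0.5879 -0.0105  0.1984] psi -61.56 q [ -0.9  25.1  11.5  76.9  -0.3 150.7] F [ 0.5 -1.4 -0.4] grip 0.0320
move cm [ 5.86 13.64 -1.84] twist 61.56
```

>>> {"method": "step_arm", "body": {
  "series": [
    {"x":5.9,"y":13.6,"z":-1.8,"twist":61.5,"jaw":3.2},
    {"x":5.9,"y":13.6,"z":-1.8,"twist":61.5,"jaw":3.2},
    {"x":5.9,"y":13.6,"z":-1.8,"twist":61.5,"jaw":3.2},
    {"x":5.9,"y":13.6,"z":-1.8,"twist":61.5,"jaw":3.2},
    {"x":5.9,"y":13.6,"z":-1.8,"twist":61.5,"jaw":3.2},
    {"x":5.9,"y":13.6,"z":-1.8,"twist":61.5,"jaw":3.2},
    {"x":5.9,"y":13.6,"z":-1.8,"twist":61.5,"jaw":3.2},
    {"x":5.9,"y":13.6,"z":-1.8,"twist":61.5,"jaw":3.2},
    {"x":5.9,"y":13.6,"z":-5,"twist":61.5,"jaw":3.2},
    {"x":5.9,"y":13.6,"z":-8,"twist":61.5,"jaw":3.2}
  ]
}}

```text
clock: 29.4
eef_pos: [0.649, 0.126, 0.1198]
tool_rot: [-0.004, 0.705, -0.002, 0.71]
ft_force: [0.5, 0.2, -1.1]
grip_width: 0.0324
```

```bash
python3 -c "
from m import *
p,d,K,R,t=avg('top'); np.savez('pics/t30.npz',p=p,d=d,K=K,R=R,t=t);save('t30.png',cv2.resize(p[200:270,345:425],None,fx=10,fy=8.5,interpolation=cv2.INTER_CUBIC))
p,d,K,R,t=cam('scene'); save('s30.png',cv2.resize(p[160:250,310:400],None,fx=8,fy=6.6,interpolation=cv2.INTER_CUBIC))
togo(.6465,.1259,.057,0)"
```

```text
clock 29.65 eef [0.6476 0.1256 0.1195] psi -0.07 q [ 11.2  35.5  16.8  71.3  -0.6 101.3] F [ 0.2 -0.2  0.5] grip 0.0317
move cm [-0.11  0.03 -6.25] twist 0.07
```

View pics/t30.png

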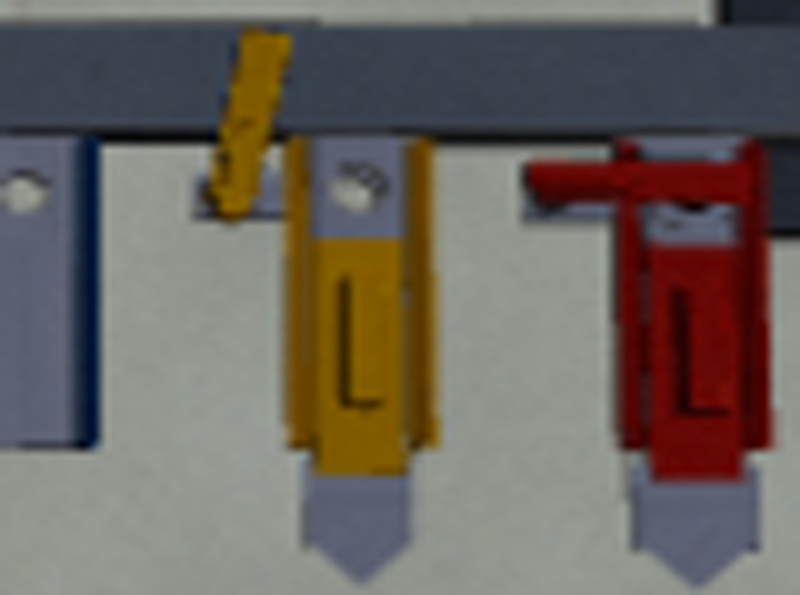

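View pics/s30.png

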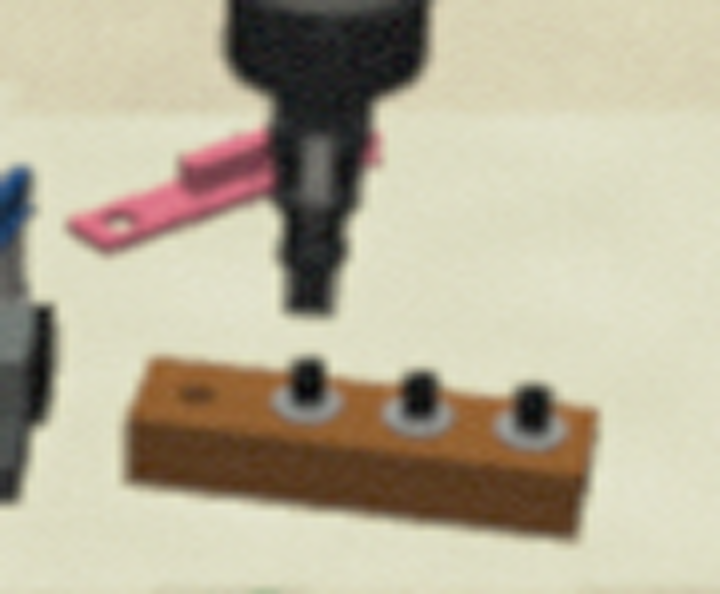

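>>> {"method": "step_arm", "body": {
  "series": [
    {"x":-0.1,"y":0.05,"z":-3,"twist":0,"jaw":3.2},
    {"x":-0.1,"y":0.05,"z":-5,"twist":0,"jaw":3.2},
    {"x":-0.1,"y":0.05,"z":-6.2,"twist":0,"jaw":3.2},
    {"x":-0.1,"y":0.05,"z":-6.2,"twist":0,"jaw":3.2},
    {"x":-0.1,"y":0.05,"z":-6.2,"twist":0,"jaw":3.2}
  ]
}}

```text
clock: 30.07
eef_pos: [0.6472, 0.1262, 0.0585]
tool_rot: [-0.003, 0.706, -0.004, 0.708]
ft_force: [-0.3, -0.2, 0.2]
grip_width: 0.0318
```

```bash
python3 -c "
from m import *
p,d,K,R,t=cam('scene'); save('s31.png',cv2.resize(p[160:250,310:400],None,fx=8,fy=6.6,interpolation=cv2.INTER_CUBIC))
togo(.6465,.1259,.057,0)"
```

```text
clock 30.12 eef [0.6479 0.1263 0.0594] psi -0.08 q [ 11.3  38.   11.9  63.7  -0.6 101.4] F [ 1.2 -0.3  0.8] grip 0.0319
move cm [-0.14 -0.04 -0.24] twist 0.08
```

View pics/s31.png

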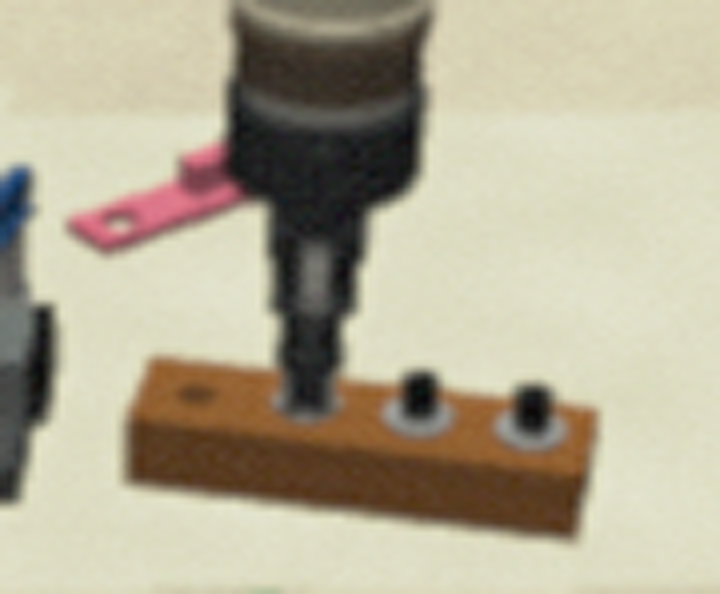

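Centred on the collar. Close and lift.

>>> {"method": "step_arm", "body": {
  "series": [
    {"x":-0.1,"y":0,"z":-0.2,"twist":0,"jaw":3.2},
    {"x":-0.1,"y":0,"z":-0.2,"twist":0,"jaw":0.8},
    {"x":-0.1,"y":0,"z":-0.2,"twist":0,"jaw":0.8},
    {"x":-0.1,"y":0,"z":-0.2,"twist":0,"jaw":0.8},
    {"x":-0.1,"y":0,"z":-0.2,"twist":0,"jaw":0.8},
    {"x":-0.1,"y":0,"z":-0.2,"twist":0,"jaw":0.8}
  ]
}}

```text
clock: 30.62
eef_pos: [0.6474, 0.1266, 0.0593]
tool_rot: [-0.003, 0.705, -0.004, 0.709]
ft_force: [-1.3, 0.6, 5.8]
grip_width: 0.013
```

>>> {"method": "step_arm", "body": {
  "series": [
    {"x":0,"y":0,"z":2,"twist":0,"jaw":0.8},
    {"x":0,"y":0,"z":4,"twist":0,"jaw":0.8},
    {"x":0,"y":0,"z":7,"twist":0,"jaw":0.8},
    {"x":0,"y":0,"z":11,"twist":0,"jaw":0.8},
    {"x":0,"y":0,"z":15,"twist":0,"jaw":0.8},
    {"x":0,"y":0,"z":15,"twist":0,"jaw":0.8}
  ]
}}

```text
clock: 31.12
eef_pos: [0.6517, 0.1274, 0.22]
tool_rot: [-0.001, 0.699, -0.002, 0.715]
ft_force: [0.7, 0.3, 1.6]
grip_width: 0.0131
```

```bash
python3 -c "
from m import *
p,d,K,R,t=cam('scene'); save('s32.png',cv2.resize(p[120:210,310:400],None,fx=8,fy=6.6,interpolation=cv2.INTER_CUBIC))
z=np.load('pics/t30.npz'); print(ray(380.2,221.5,.07,z['K'],z['R'],z['t']))
togo(.580,-.1535,.2,0)"
```

```text
[ 0.58133398 -0.15455987  0.07      ]
clock 31.17 eef [0.6508 0.1272 0.2162] psi -0.07 q [ 11.3  32.6  26.3  82.7  -0.6 101.4] F [-0.  -0.1 -0.7] grip 0.0129
move cm [ -7.08 -28.07  -1.62] twist 0.07
```

View pics/s32.png

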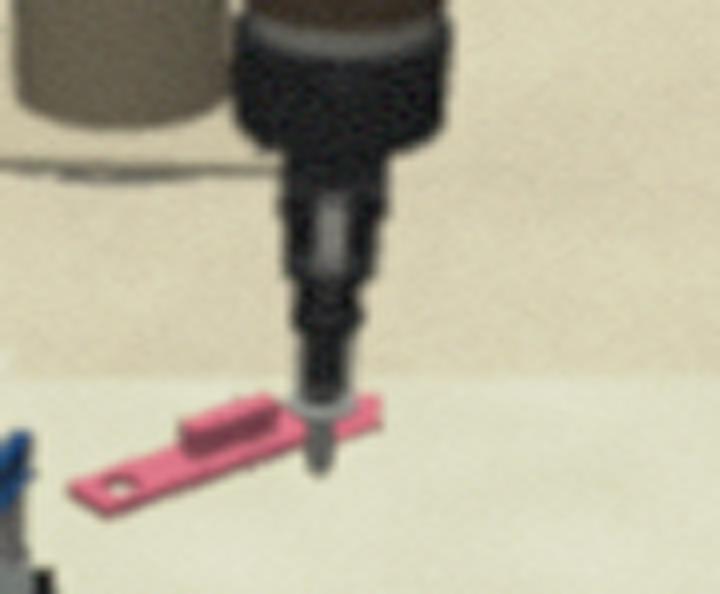

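>>> {"method": "step_arm", "body": {
  "series": [
    {"x":-7.1,"y":-28.1,"z":0,"twist":0,"jaw":0.8},
    {"x":-7.1,"y":-28.1,"z":0,"twist":0,"jaw":0.8},
    {"x":-7.1,"y":-28.1,"z":0,"twist":0,"jaw":0.8},
    {"x":-7.1,"y":-28.1,"z":0,"twist":0,"jaw":0.8},
    {"x":-7.1,"y":-28.1,"z":0,"twist":0,"jaw":0.8},
    {"x":-7.1,"y":-28.1,"z":0,"twist":0,"jaw":0.8},
    {"x":-7.1,"y":-28.1,"z":0,"twist":0,"jaw":0.8},
    {"x":-7.1,"y":-28.1,"z":0,"twist":0,"jaw":0.8},
    {"x":-7.1,"y":-28.1,"z":-3,"twist":0,"jaw":0.8},
    {"x":-7.1,"y":-28.1,"z":-6,"twist":0,"jaw":0.8}
  ]
}}

```text
clock: 32.0
eef_pos: [0.5808, -0.1554, 0.1569]
tool_rot: [-0.001, 0.698, -0.004, 0.716]
ft_force: [0.0, 0.3, -1.4]
grip_width: 0.0129
```

```bash
python3 -c "
from m import *
togo(.580,-.154,.134,0)"
```

```text
clock 32.00 eef [ 0.5808 -0.1554  0.1569] psi -0.22 q [-15.   26.3   7.1  69.3  -0.1  75.3] F [ 0.   0.3 -1.4] grip 0.0129
move cm [-0.08  0.14 -2.29] twist 0.22
```

>>> {"method": "step_arm", "body": {
  "series": [
    {"x":-0.05,"y":0.1,"z":-1.2,"twist":0.2,"jaw":0.8},
    {"x":-0.05,"y":0.1,"z":-2.2,"twist":0.2,"jaw":0.8},
    {"x":-0.05,"y":0.1,"z":-2.2,"twist":0.2,"jaw":0.8},
    {"x":-0.05,"y":0.1,"z":-2.2,"twist":0.2,"jaw":0.8}
  ]
}}

```text
clock: 32.33
eef_pos: [0.5802, -0.1541, 0.1344]
tool_rot: [-0.002, 0.699, -0.003, 0.715]
ft_force: [1.3, -0.6, 0.6]
grip_width: 0.0132
```

```bash
python3 -c "
from m import *
p,d,K,R,t=avg('scene'); save('s33.png',cv2.resize(p[170:210,245:285],None,fx=18,fy=14,interpolation=cv2.INTER_CUBIC))
print(proj([.58,-.1545,.084],K,R,t),proj([.58,-.1545,.07],K,R,t))
togo(.580,-.154,.134,0); print(Ro.from_quat(bot.get_obs()['tool_rot']).as_matrix()[:,0].round(3))
p,d,K,R,t=cam('top'); save('t33.png',cv2.resize(p[200:260,345:425],None,fx=10,fy=10,interpolation=cv2.INTER_CUBIC))"
```

```text
[265.03926205 195.81618097] [265.43429766 199.15725882]
clock 32.53 eef [ 0.5815 -0.1545  0.1364] psi -0.00 q [-14.9  27.    5.1  66.4  -0.1  75.2] F [-0.7 -0.  -0.7] grip 0.0133
move cm [-0.15  0.05 -0.24] twist 0.0
[ 0.027 -0.008 -1.   ]
```

View pics/s33.png

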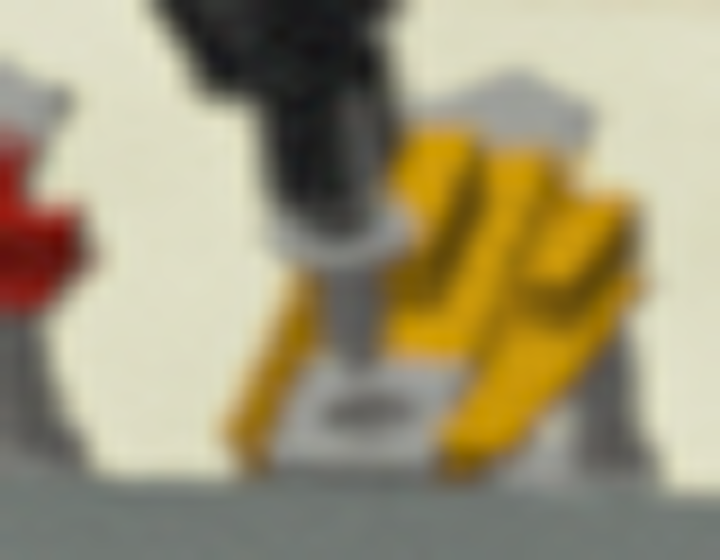

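View pics/t33.png

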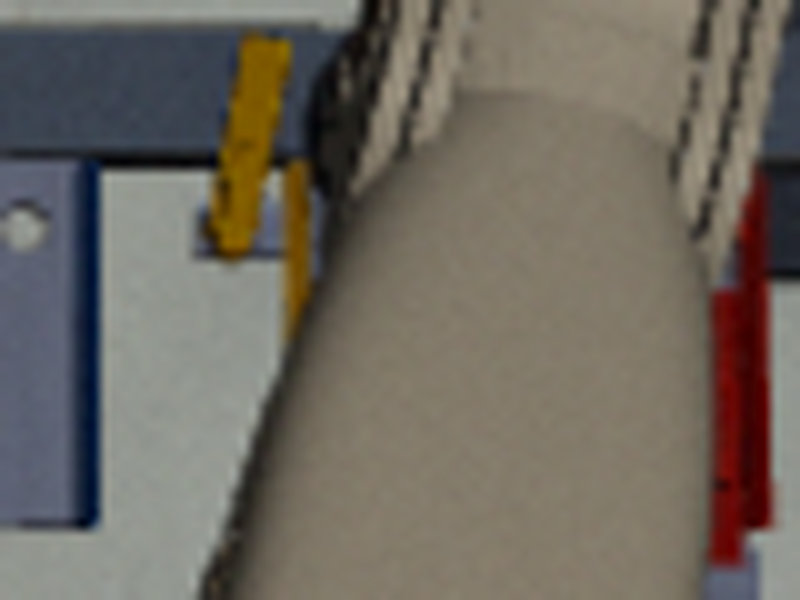

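>>> {"method": "step_arm", "body": {
  "series": [
    {"x":-0.3,"y":0,"z":0,"twist":0,"jaw":0.8},
    {"x":-0.3,"y":0,"z":-1,"twist":0,"jaw":0.8},
    {"x":-0.3,"y":0,"z":-1.8,"twist":0,"jaw":0.8},
    {"x":-0.3,"y":0,"z":-2.6,"twist":0,"jaw":0.8}
  ]
}}

```text
clock: 32.92
eef_pos: [0.5779, -0.1544, 0.1093]
tool_rot: [-0.003, 0.698, -0.003, 0.716]
ft_force: [0.2, -0.4, -0.1]
grip_width: 0.0129
```

```bash
python3 -c "
from m import *
p,d,K,R,t=avg('scene',2); save('s34.png',cv2.resize(p[170:210,245:285],None,fx=18,fy=14,interpolation=cv2.INTER_CUBIC))
togo(.579,-.154,.083,0); print(Ro.from_quat(bot.get_obs()['tool_rot']).as_matrix()[:,0].round(3))"
```

```text
clock 33.02 eef [ 0.5769 -0.1541  0.1078] psi -0.01 q [-14.9  28.    2.1  62.7  -0.   75.1] F [ 0.7  0.3 -0.5] grip 0.0128
move cm [ 0.21  0.01 -2.48] twist 0.01
[ 0.023 -0.007 -1.   ]
```

View pics/s34.png

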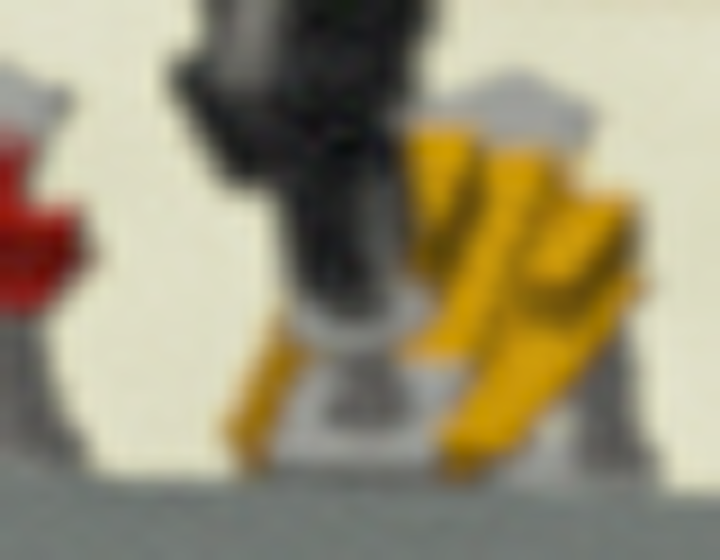

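>>> {"method": "step_arm", "body": {
  "series": [
    {"x":0.15,"y":0,"z":-0.5,"twist":0,"jaw":0.8},
    {"x":0.15,"y":0,"z":-1,"twist":0,"jaw":0.8},
    {"x":0.15,"y":0,"z":-1.5,"twist":0,"jaw":0.8},
    {"x":0.15,"y":0,"z":-1.9,"twist":0,"jaw":0.8}
  ]
}}

```text
clock: 33.35
eef_pos: [0.5782, -0.154, 0.0879]
tool_rot: [-0.002, 0.699, -0.002, 0.715]
ft_force: [0.8, 1.1, 0.2]
grip_width: 0.0129
```

>>> {"method": "step_arm", "body": {
  "series": [
    {"x":0,"y":0,"z":-0.3,"twist":0,"jaw":0.8},
    {"x":0,"y":0,"z":-0.5,"twist":0,"jaw":0.8},
    {"x":0,"y":0,"z":-0.7,"twist":0,"jaw":0.8},
    {"x":0,"y":0,"z":-0.8,"twist":0,"jaw":0.8}
  ]
}}

```text
clock: 33.68
eef_pos: [0.5783, -0.154, 0.0839]
tool_rot: [-0.003, 0.698, -0.003, 0.716]
ft_force: [-10.1, 2.5, 25.5]
grip_width: 0.013
```

```bash
python3 -c "
from m import *
p,d,K,R,t=avg('scene',2); save('s35.png',cv2.resize(p[170:210,245:285],None,fx=18,fy=14,interpolation=cv2.INTER_CUBIC))
togo(.579,-.154,.083,0)"
```

```text
clock 33.78 eef [ 0.5783 -0.154   0.084 ] psi -0.01 q [-14.9  29.3   0.4  59.6  -0.   75.1] F [-8.5  2.2 19.6] grip 0.0131
move cm [ 0.07  0.   -0.1 ] twist 0.01
```

View pics/s35.png

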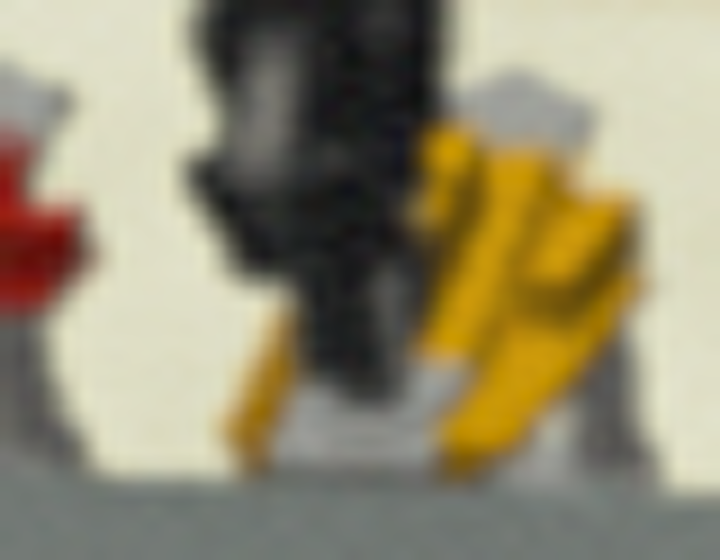

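>>> {"method": "step_arm", "body": {
  "series": [
    {"x":0,"y":0,"z":0.1,"twist":0,"jaw":3},
    {"x":0,"y":0,"z":0.1,"twist":0,"jaw":3},
    {"x":0,"y":0,"z":0.4,"twist":0,"jaw":3},
    {"x":0,"y":0,"z":3,"twist":0,"jaw":3},
    {"x":0,"y":0,"z":6,"twist":0,"jaw":3},
    {"x":0,"y":0,"z":9,"twist":0,"jaw":3},
    {"x":0.1,"y":4,"z":10,"twist":78,"jaw":3},
    {"x":0.1,"y":4.3,"z":10,"twist":78,"jaw":3},
    {"x":0.1,"y":4.3,"z":10,"twist":78,"jaw":3},
    {"x":0.1,"y":4.3,"z":10,"twist":78,"jaw":3}
  ]
}}

```text
clock: 34.62
eef_pos: [0.5796, -0.1102, 0.184]
tool_rot: [-0.178, 0.675, 0.177, 0.694]
ft_force: [0.2, -0.7, -0.2]
grip_width: 0.0299
```

```bash
python3 -c "
from m import *
p,d,K,R,t=avg('scene',2); save('s36.png',cv2.resize(p[150:210,235:295],None,fx=12,fy=10,interpolation=cv2.INTER_CUBIC))
togo(.5796,-.1112,.13,78)"
```

```text
clock 34.72 eef [ 0.5793 -0.1108  0.1835] psi 28.64 q [-11.1  24.2   7.9  72.4   0.6  50.2] F [ 0.4 -0.7 -1.2] grip 0.0300
move cm [ 0.03 -0.04 -5.35] twist 49.36
```

View pics/s36.png

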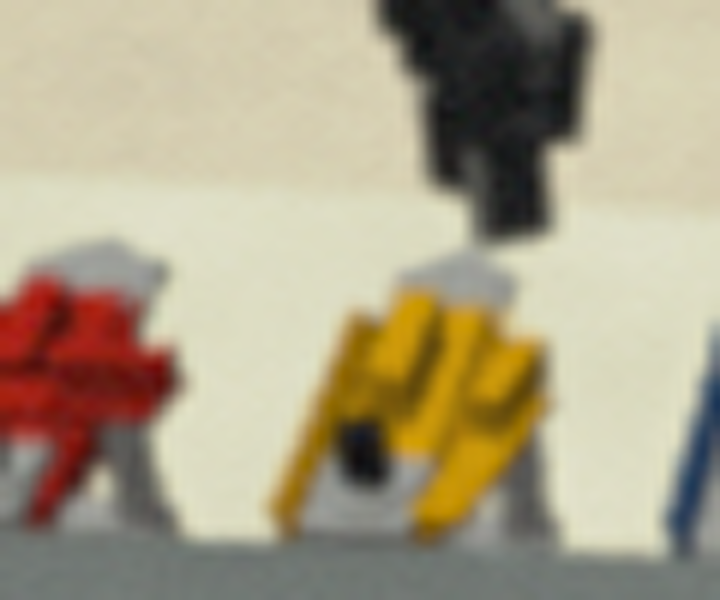

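Pin stands home. Turn the gripper onto the wing.

>>> {"method": "step_arm", "body": {
  "series": [
    {"x":0,"y":0,"z":-1,"twist":49.4,"jaw":3},
    {"x":0,"y":0,"z":-1,"twist":49.4,"jaw":3},
    {"x":0,"y":0,"z":-1,"twist":49.4,"jaw":3},
    {"x":0,"y":0,"z":-1,"twist":49.4,"jaw":3},
    {"x":0,"y":0,"z":-1,"twist":49.4,"jaw":3},
    {"x":0,"y":0,"z":-1,"twist":49.4,"jaw":3},
    {"x":0,"y":0,"z":-2,"twist":49.4,"jaw":3},
    {"x":0,"y":0,"z":-4.8,"twist":49.4,"jaw":3},
    {"x":0,"y":0,"z":-4.8,"twist":49.4,"jaw":3},
    {"x":0,"y":0,"z":-4.8,"twist":49.4,"jaw":3}
  ]
}}

```text
clock: 35.55
eef_pos: [0.5776, -0.1106, 0.1336]
tool_rot: [-0.439, 0.543, 0.449, 0.557]
ft_force: [0.0, 0.5, -0.2]
grip_width: 0.0302
```

```bash
python3 -c "
from m import *
p,d,K,R,t=avg('scene',2); save('s37.png',cv2.resize(p[150:210,235:295],None,fx=12,fy=10,interpolation=cv2.INTER_CUBIC))
togo(.5793,-.111,.113,78)"
```

```text
clock 35.65 eef [ 0.5796 -0.111   0.1361] psi 77.95 q [-11.6  26.7   4.5  67.4   1.4   0.5] F [0.2 0.1 0.6] grip 0.0303
move cm [-0.03 -0.   -2.31] twist 0.05
```

View pics/s37.png

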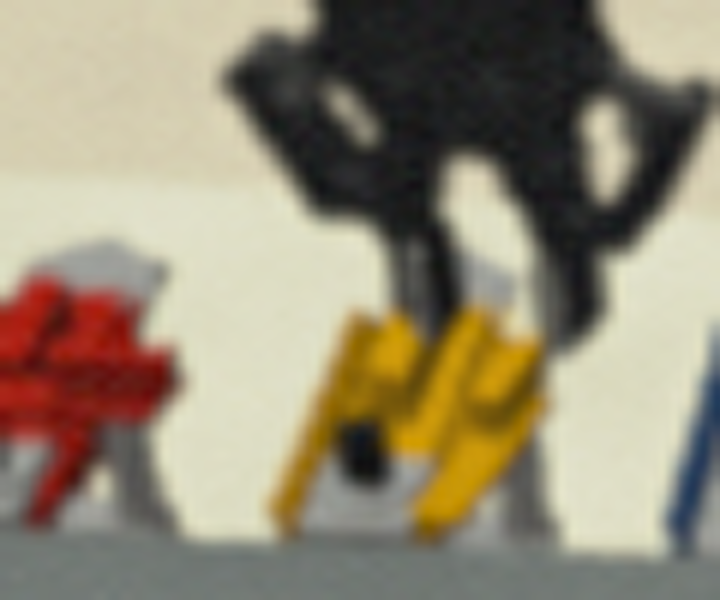

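>>> {"method": "step_arm", "body": {
  "series": [
    {"x":0,"y":0,"z":-1.2,"twist":0,"jaw":3},
    {"x":0,"y":0,"z":-2.2,"twist":0,"jaw":3},
    {"x":0,"y":0,"z":-2.3,"twist":0,"jaw":3},
    {"x":0,"y":0,"z":-2.3,"twist":0,"jaw":0.3},
    {"x":0,"y":0,"z":-2.3,"twist":0,"jaw":0.3},
    {"x":0,"y":0,"z":-2.3,"twist":0,"jaw":0.3},
    {"x":0,"y":0,"z":-2.3,"twist":0,"jaw":0.3},
    {"x":0,"y":0,"z":-2.3,"twist":0,"jaw":0.3}
  ]
}}

```text
clock: 36.32
eef_pos: [0.5797, -0.1109, 0.1137]
tool_rot: [-0.441, 0.541, 0.448, 0.558]
ft_force: [-2.3, 1.0, 1.3]
grip_width: 0.0082
```

```bash
python3 -c "
from m import *
togo(.5796,-.111,.113,-0.3)"
```

```text
clock 36.32 eef [ 0.5797 -0.1109  0.1137] psi 77.95 q [-11.5  27.7   2.5  64.4   1.4   0.5] F [-2.3  1.   1.3] grip 0.0082
move cm [-0.01 -0.01 -0.07] twist -78.25
```

>>> {"method": "step_arm", "body": {
  "series": [
    {"x":0,"y":0,"z":0,"twist":-7,"jaw":0.3},
    {"x":0,"y":0,"z":0,"twist":-14,"jaw":0.3},
    {"x":0,"y":0,"z":0,"twist":-21,"jaw":0.3},
    {"x":0,"y":0,"z":0,"twist":-28,"jaw":0.3},
    {"x":0,"y":0,"z":0,"twist":-35,"jaw":0.3},
    {"x":0,"y":0,"z":0,"twist":-42,"jaw":0.3},
    {"x":0,"y":0,"z":0,"twist":-49,"jaw":0.3},
    {"x":0,"y":0,"z":0,"twist":-56,"jaw":0.3},
    {"x":0,"y":0,"z":0,"twist":-62,"jaw":0.3},
    {"x":0,"y":0,"z":0,"twist":-62,"jaw":0.3}
  ]
}}

```text
clock: 37.15
eef_pos: [0.579, -0.1117, 0.1137]
tool_rot: [-0.099, 0.692, 0.095, 0.709]
ft_force: [-2.3, -2.5, -0.1]
grip_width: 0.0083
```

```bash
python3 -c "
from m import *
togo(.5796,-.111,.113,-0.3)
p,d,K,R,t=avg('scene',2); save('s38.png',cv2.resize(p[150:210,235:295],None,fx=12,fy=10,interpolation=cv2.INTER_CUBIC))"
```

```text
clock 37.15 eef [ 0.579  -0.1117  0.1137] psi 15.82 q [-11.   26.9   1.3  63.    0.1  63.2] F [-2.3 -2.5 -0.1] grip 0.0083
move cm [ 0.06  0.07 -0.07] twist -16.12
```

View pics/s38.png

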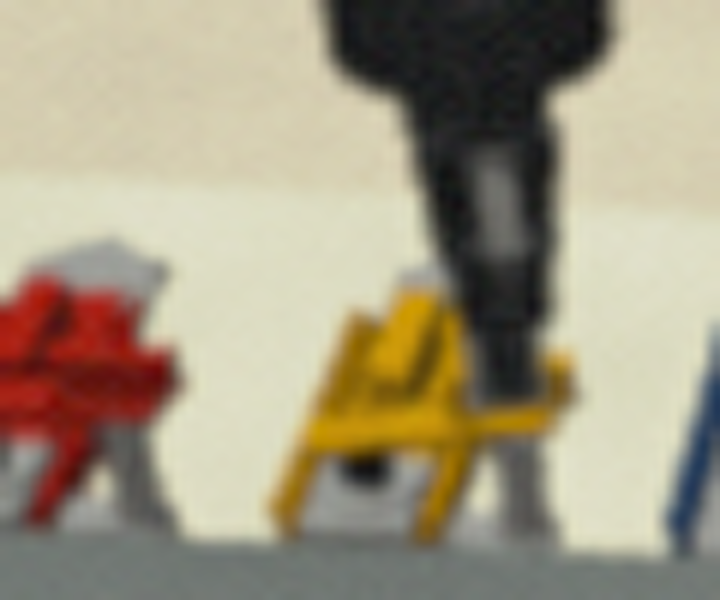

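>>> {"method": "step_arm", "body": {
  "series": [
    {"x":0,"y":0,"z":0,"twist":-7,"jaw":0.3},
    {"x":0,"y":0,"z":0,"twist":-13,"jaw":0.3},
    {"x":0,"y":0,"z":0,"twist":-16.2,"jaw":0.3},
    {"x":0,"y":0,"z":0,"twist":-16.2,"jaw":0.3},
    {"x":0,"y":0,"z":0,"twist":-16.2,"jaw":0.3},
    {"x":0,"y":0,"z":0,"twist":-16.2,"jaw":2.4},
    {"x":0,"y":0,"z":0,"twist":-16.2,"jaw":2.4},
    {"x":0,"y":0,"z":0.2,"twist":-16.2,"jaw":2.4},
    {"x":0,"y":0,"z":4,"twist":-16.2,"jaw":3},
    {"x":0,"y":0,"z":8,"twist":-16.2,"jaw":3}
  ]
}}

```text
clock: 38.08
eef_pos: [0.5771, -0.1109, 0.1917]
tool_rot: [-0.002, 0.701, -0.003, 0.713]
ft_force: [1.5, -0.6, 0.1]
grip_width: 0.0299
```

>>> {"method": "step_arm", "body": {
  "series": [
    {"x":-6,"y":4,"z":4,"twist":0,"jaw":3},
    {"x":-20,"y":20,"z":8,"twist":0,"jaw":3},
    {"x":-20,"y":20,"z":8,"twist":0,"jaw":3},
    {"x":-20,"y":20,"z":8,"twist":0,"jaw":3},
    {"x":-20,"y":20,"z":8,"twist":0,"jaw":3},
    {"x":-20,"y":20,"z":8,"twist":0,"jaw":3},
    {"x":-20,"y":20,"z":8,"twist":0,"jaw":3},
    {"x":-20,"y":20,"z":8,"twist":0,"jaw":3},
    {"x":-20,"y":20,"z":8,"twist":0,"jaw":3}
  ]
}}

```text
clock: 38.83
eef_pos: [0.3766, 0.0909, 0.2733]
tool_rot: [-0.003, 0.7, -0.001, 0.714]
ft_force: [-0.7, -1.1, 0.6]
grip_width: 0.0302
```

```bash
python3 -c "
from m import *
togo(.5796,-.111,.113,-0.3)
p,d,K,R,t=avg('scene',2); save('s39.png',cv2.resize(p[150:220,205:315],None,fx=7.2,fy=7,interpolation=cv2.INTER_CUBIC))
p,d,K,R,t=avg('top'); np.savez('pics/t39.npz',p=p,d=d,K=K,R=R,t=t); save('t39.png',cv2.resize(p[195:275,320:440],None,fx=6.6,fy=6.6,interpolation=cv2.INTER_CUBIC)); save('t39f.png',p)
U=up(p);h=cv2.cvtColor(U,cv2.COLOR_RGB2HSV).astype(int)
for u,v in [(368,222),(400,223)]: print(pt(u,v,d[v,u],K,R,t))"
```

```text
clock 38.83 eef [0.3766 0.0909 0.2733] psi 0.22 q [ 14.   -0.9 -10.2  79.6  -0.6 103.8] F [-0.7 -1.1  0.6] grip 0.0302
move cm [ 20.3  -20.19 -16.03] twist -0.52
[ 0.5746532  -0.11076368  0.10464531]
[ 0.57144761 -0.21421525  0.1076737 ]
```

View pics/s39.png

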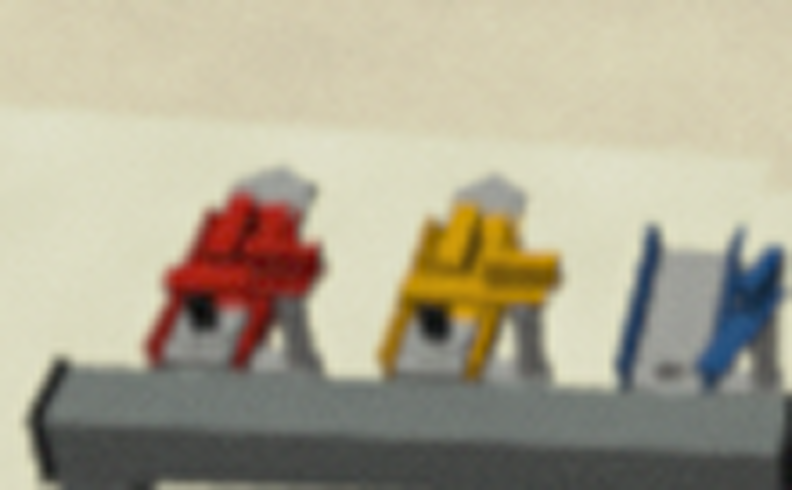

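View pics/t39.png

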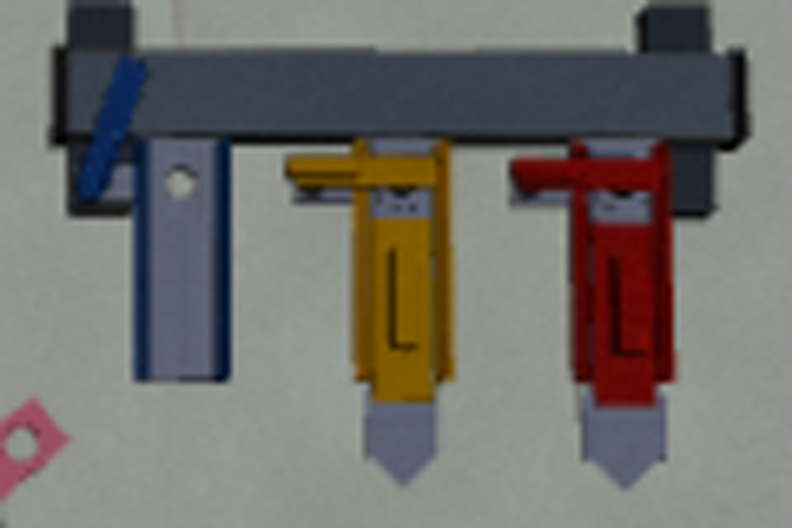

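View pics/t39f.png

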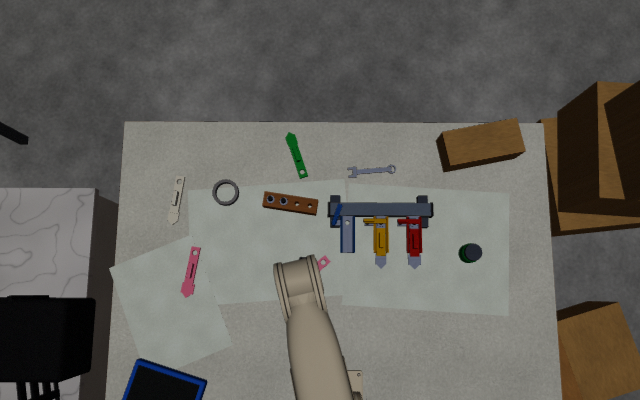

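```bash
python3 -c "
from workcell import bot
print(bot.job_done())"
```

```text
the job is handed in; nothing more can be done
None
```

The red and yellow tines are fitted, and the job is handed in. Each lies flat in its own bracket with the blade pointing outwards, with a pin down through the eye and the turnbutton shut. There was no blue tine on the table, so I left the blue bracket as it was. Two spare pins stay in the rack. The last sim reading was 38.8 s, against the 210 s limit.

- **Pins home:** each pin stopped firmly within about 1 mm of the expected height (tool at 83 and 84 mm). Both turnbutton arms then swung over the knobs without blocking.
- **Turnbuttons:** in the last pictures both arms lie along the bar over their holes, to within about 2° by eye. The gripper was clear and touching nothing.
- **Bystanders:** the tin, wrench, tape roll and look-alike tines stand where they started in the top view. One pink look-alike was partly hidden by the arm. I saw no tine knocked aside during the run.
- **Disagreements:** tool position readings scattered by 2–3 mm, so I corrected placements from the pictures. The yellow tine sat about 4 mm too far forward in the grip and was shifted before lowering. The tool was tilted about 1.5° for the second pin, which I allowed for.
- **Highest force read:** about 28 N at the wrist, while seating the yellow pin (25.5 N of it vertical).

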